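# Shut down the warming plate and nest the dried beakers

## Robot

A 6-joint arm with a two-finger parallel gripper is mounted at the origin on the work surface. World frame = base frame: x ahead of the robot, y to its left, z up, the work surface at z = 0. Lengths are in m, angles in rad, forces in N, time in s.
With the tool pointing down it reaches from about 0.225 to 0.875 m from the base axis. Payload 3.4 kg.
Tool frame: the origin (TCP) lies midway between the tips of the shut fingers; the grasp point (between the pads) lies 19 mm behind it; z points along the fingers, y is the direction in which the jaws open and shut (so a half turn about z gives the same grasp; the last joint's range is limited). The gripper opens to 85 mm and grips with 20 to 120 N. Pads are 22 mm wide; open, the fingers measure 114 mm over their backs; the gripper's body (76 mm by 85 mm) begins 54 mm behind the grasp point. The pads swing forward as they close: fully open they stand 13 mm farther back than shut.
Start: joints at [-1.245, 0.276, 1.505, -0, 1.361, -0.121], TCP at [0.248, -0.519, 0.231] pointing down, gripper open.
Joint ranges: [-2.89, 2.89], [-0.75, 2.08], [0.22, 2.7], [-1.18, 4.32], [0.11, 2.71], [-2.7, 2.7]. Speed limits (rad/s): [2.57, 2.57, 3.14, 3.14, 3.14, 3.14].

## Interface

Orientations are given as a 3x3 rotation matrix whose columns are the frame's x, y, z axes.
In Python, from bench import robot gives the robot as it stands.
- The arm moves only by the shell command python3 -m handwheel 'ROWS' [FORCE]. ROWS is a JSON object of lists of equal length, an entry for each row: "grip": the finger opening in mm, from 0 to 85.4; "slide": the shift along the tool's x, y, z in units of 25 mm (1.0 is 25 mm), a list of three; "turn": the turn about the tool's z in units of 6 degrees (1.0 is 6 degrees). A call has exactly 8 rows; each row is the pose to reach, as a shift and turn from the pose measured when the call began, along the tool's axes at that moment; what a row does not reach only later rows make up. A row lasts 1/10 s, in which the tool goes at most 50 mm and 8.59 degrees, less where a joint would pass 70% of its speed; a pose out of reach is approached as far as the arm can. A call with a gripper value outside its range is refused whole. The fingers move at their own pace and stop on an object; FORCE is the grip in N (left out, the last holds). Time passes only in rows, so rows that repeat a pose let the fingers close, or fill a call up. It gives the time, the measured TCP pose, the force and the opening at its end, in the units of the state.
- robot.sense(): the state, without advancing time (a new reading comes with each control period).
- robot.read_camera(name): name is "scene" or "top" or "wrist"; returns a dict with "image" (480x640x3 uint8, blue, green, red), "intrinsics" (3x3 intrinsics, pixels), "distortion" ([k1, k2, p1, p2, k3] as OpenCV has them; the pictures are not rectified), "R" (3x3) and "t" (3): a world point X has camera coordinates R X + t. Camera axes: x right, y down, z forward; pixel columns grow to the right and rows downward; lengths in m; the calibration is good to about 2 mm. A picture is of the moment at which its call begins. There is no depth.
- robot.job_done(): hands the job in, once; it reports no verdict.
The state is a dict: "time": time; "joint_positions": joint angles; "joint_velocities": joint speeds; "tau": joint torques, N m; "tcp_pos": TCP position; "ee_rot": TCP orientation; "contact_force": force on the tool from outside, world axes, zero at the start; "moment": the same for the moment, N m; "grip_width": opening from 0.0 (shut) to 1.0 (fully open).
Only numpy, scipy, OpenCV 4.12 (cv2) and the standard library are available. Lean on these libraries where they do the work, as an engineer would, in place of code of your own. Each camera call takes 0.05 s, during which the arm holds its last target.

## Task

The beakers on the warming plate are dry, so clear the plate and shut it down. First turn the thermostat knob fully anticlockwise, to its end stop; then take every beaker off the plate and nest them all, upright and fully home, in the beaker that stands in the holder of the steel tray, so that it carries one single stack. With the plate clear, press the three keys fully down, one at a time: the square heating key, then the oblong timer key, then the round standby key; leave the bottle, the jar and the glove box alone.

Things in the scene. Friction and masses are not known exactly. Their poses are not given: they have to be found in the camera images.
- warmer: fixed benchtop warming plate, blue casing. Origin: on the bench under the unit; x points away from its control panel, y to the left as one faces the panel. Flat dark plate on top, 83 mm above the bench: x -80 to 140 mm, y -160 to 160 mm. In front of it (x -170 to -80) a black panel slopes down at 20 degrees, from 83 to 50 mm high: knob on its right, row of three keys on its left
- plate_centre (a point): centre of the plate's top surface, 83 mm above the bench
- thermostat (a joint): thermostat knob, rad: 0 is the anticlockwise end stop (off); it grows as the knob is turned clockwise, up to 4.7. It stays where it is left and turns with about 0.04 N m
- thermostat_grip (a point): point on the knob's axis, 7 mm below the top of its grip bar, 37 mm above the panel. The knob is a 52 mm disc with a grip bar across it, 49 mm long, 14 mm thick, 30 mm high. The point turns with the knob: x lies along the bar (white mark on its -x half), z is the axis, out of the panel at right angles to the slope. At joint value 0 the mark points to the panel's front edge
- heat_key (a joint): heating key, m: 0 is up, 0.005 fully down. Spring key; it returns by itself, 1.2 N to start and 4 N fully down
- heat_key_top (a point): centre of the top of the square heating key, 24 by 24 mm, 8 mm proud of the panel, the key nearest the knob; z points out of the panel along its travel, x up the slope
- timer_key (a joint): timer key, m: 0 is up, 0.005 fully down. Same spring
- timer_key_top (a point): centre of the top of the oblong timer key, 36 mm up the slope by 18 mm, 8 mm proud of the panel, the middle key of the row; axes as for the heating key. The keys stand 40 mm apart
- standby_key (a joint): standby key, m: 0 is up, 0.005 fully down. Same spring
- standby_key_top (a point): centre of the top of the round standby key, 26 mm across, 8 mm proud of the panel, the key farthest from the knob; axes as for the heating key
- tray_floor (a point): centre of the floor of the shallow steel draining tray, 200 mm (x) by 140 mm (y), rim 18 mm high, floor 3 mm above the bench. From its middle rises a steel ring holder, 68 mm across and 40 mm high above the bench, in which beaker0 stands with about 2 mm of play. The tray is fixed beside the warming plate, on its left or its right
- beaker0: white porcelain beaker, round, 68 mm tall, tapered body 42 mm across the foot, topped by a straight collar 68 mm across and 24 mm high; wall 3 mm, about 130 g. Origin: centre of the underside, z up out of its mouth. Stands in the holder. In every beaker a ledge 30 mm above the underside carries the next, so a nested one stands 30 mm higher, with 2 mm of play
- beaker1: white porcelain beaker, round, 68 mm tall, tapered body 42 mm across the foot, topped by a straight collar 68 mm across and 24 mm high; wall 3 mm, about 130 g. Origin: centre of the underside, z up out of its mouth. Stands on the warming plate at the start, or is absent
- beaker2: white porcelain beaker, round, 68 mm tall, tapered body 42 mm across the foot, topped by a straight collar 68 mm across and 24 mm high; wall 3 mm, about 130 g. Origin: centre of the underside, z up out of its mouth. Stands on the warming plate at the start, or is absent
- beaker3: white porcelain beaker, round, 68 mm tall, tapered body 42 mm across the foot, topped by a straight collar 68 mm across and 24 mm high; wall 3 mm, about 130 g. Origin: centre of the underside, z up out of its mouth. Stands on the warming plate at the start, or is absent
- beaker4: white porcelain beaker, round, 68 mm tall, tapered body 42 mm across the foot, topped by a straight collar 68 mm across and 24 mm high; wall 3 mm, about 130 g. Origin: centre of the underside, z up out of its mouth. Stands on the warming plate at the start, or is absent
- beaker5: white porcelain beaker, round, 68 mm tall, tapered body 42 mm across the foot, topped by a straight collar 68 mm across and 24 mm high; wall 3 mm, about 130 g. Origin: centre of the underside, z up out of its mouth. Stands on the warming plate at the start, or is absent
- reagent_bottle: amber reagent bottle, 72 mm across, 150 mm tall, origin under its centre, stands beyond the plate; leave alone
- powder_jar: white jar, 68 mm across, 95 mm tall, origin under its centre, on the right; leave alone
- glove_box: cardboard box of gloves, 110 by 220 by 75 mm, origin under its centre, on the left; leave alone

How it is judged:
By the outcome, as a careful person would: the job done as asked, in the order asked, and still so for the second after the job is handed in, with the robot touching nothing.
Of beaker1, beaker2, beaker3, beaker4, beaker5 only 3 to 5 are there at a start; the rules pass over those that are not, and their reading is None.
At some moment in a run one of beaker1, beaker2, beaker3, beaker4, beaker5 may be knocked a few centimetres aside while the robot is not near it.
Once in a run the grip may slacken for a moment while it holds something.
It also fails if it takes over 208 s, if anything falls off the work surface, if the arm or the gripper's body presses on something with over 40 N, if the wrist force passes 120 N, or if a joint passes its speed limit or range.

## Working session

There is one attempt and no reset: what is moved stays moved. The work goes in short steps, Python scripts to look and compute and a shell command to move; the robot and the scene stay as the last step left them, time stands still between calls to the robot, and variables do not carry over. Pictures are saved under pics/ and viewed, and the job is handed in when it is done.

```bash
ls -la; mkdir -p pics
python3 - <<'E'
from bench import robot
import cv2
s=robot.sense(); print(s)
for n in ["scene","top","wrist"]:
    c=robot.read_camera(n); cv2.imwrite(f"pics/{n}0.png",c["image"]); print(n,c["intrinsics"],c["distortion"],c["R"],c["t"])
E
```

```text
total 12
drwxr-xr-x  3 agent agent 4096 Dec  7 06:56 .
drwxr-xr-x 23 root  root  4096 Dec  7 06:56 ..
drwxr-xr-x  2 agent agent 4096 Dec  7 06:56 pics
{'time': 0.0, 'joint_positions': array([-1.24503210e+00,  2.76603886e-01,  1.50610912e+00,  1.48073672e-05,
        1.36068339e+00, -1.20968268e-01]), 'joint_velocities': array([ 0.00018413, -0.00224989, -0.00106845, -0.00022731,  0.00074511,
       -0.00121202]), 'tau': array([-1.81007584e-05, -4.16775262e+01, -2.45805770e+01, -4.16543098e-04,
        1.11028960e-02, -1.48342275e-05]), 'tcp_pos': array([ 0.24826436, -0.51807788,  0.2304442 ]), 'ee_rot': array([[ 9.01864950e-01,  4.32017701e-01, -5.63535228e-04],
       [ 4.32018006e-01, -9.01863352e-01,  1.71350692e-03],
       [ 2.32033550e-04, -1.78880920e-03, -9.99998373e-01]]), 'contact_force': array([ 0.29882274, -0.81453288,  1.69001069]), 'moment': array([0.00673034, 0.01795496, 0.00300883]), 'grip_width': 0.9999729145401988}
scene [[476.82062274   0.         319.53666614]
 [  0.         476.82062274 241.89937239]
 [  0.           0.           1.        ]] [-0.01902623  0.     
[... 193 characters left out ...]
25]
top [[467.83684046   0.         321.27420261]
 [  0.         467.83684046 241.6040873 ]
 [  0.           0.           1.        ]] [-0.07233193  0.          0.          0.          0.        ] [[-0.02341875 -0.99958324 -0.01687931]
 [-0.98999563  0.02553741 -0.13876777]
 [ 0.13914099  0.01346067 -0.99018109]] [0.05471644 0.55487606 1.0886626 ]
wrist [[350.83113991   0.         322.77655309]
 [  0.         350.83113991 233.92266279]
 [  0.           0.           1.        ]] [-0.01297857  0.          0.          0.          0.        ] [[ 0.43211571 -0.90181579 -0.0020735 ]
 [-0.85219823 -0.40909087  0.32619447]
 [-0.29501557 -0.13918672 -0.94530041]] [-0.57508016 -0.04047538  0.38106097]
```

View pics/scene0.png

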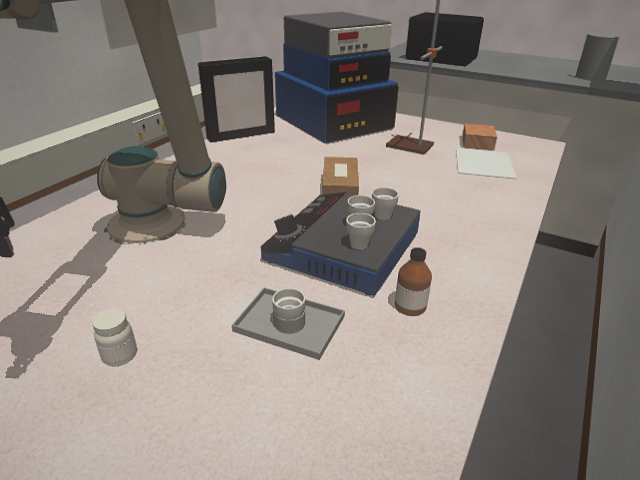

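View pics/top0.png

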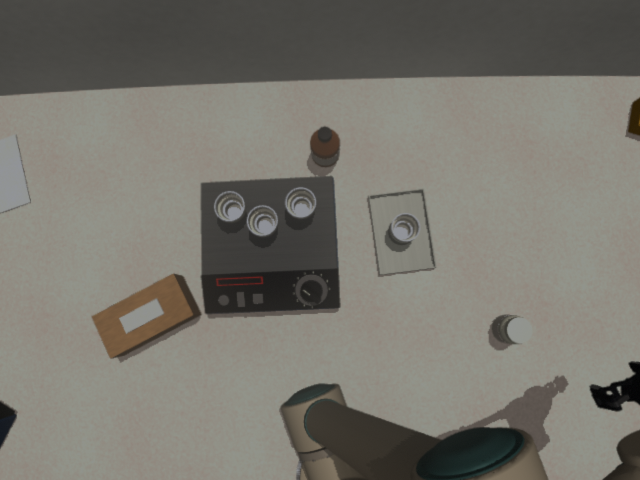

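View pics/wrist0.png

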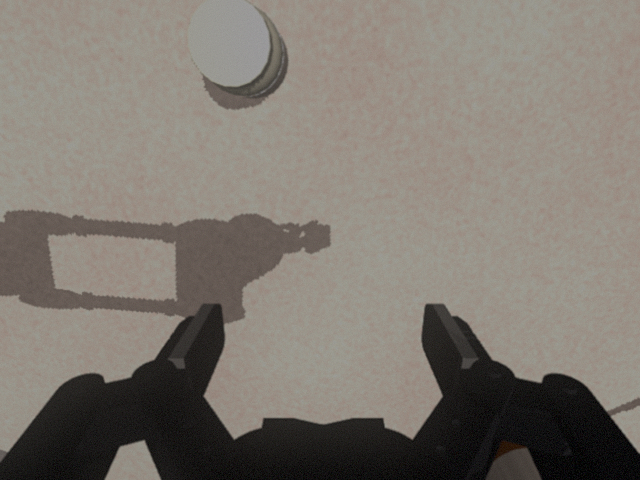

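Run:
```python
import cv2
t=cv2.imread('pics/top0.png'); cv2.imwrite('pics/topz.png',cv2.resize(t[170:320,190:350],None,fx=5,fy=5,interpolation=cv2.INTER_CUBIC)[:600])
cv2.imwrite('pics/topz.png',cv2.resize(t[170:320,190:350],(640*1,600),interpolation=cv2.INTER_CUBIC))
t=cv2.imread('pics/scene0.png'); cv2.imwrite('pics/scz.png',cv2.resize(t[150:370,220:440],(600,600),interpolation=cv2.INTER_CUBIC))
```

```text
(no output)
```

View pics/topz.png

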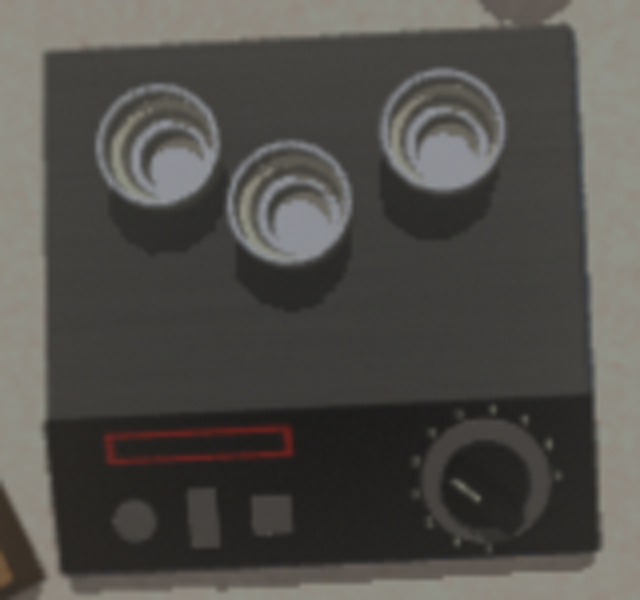

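View pics/scz.png

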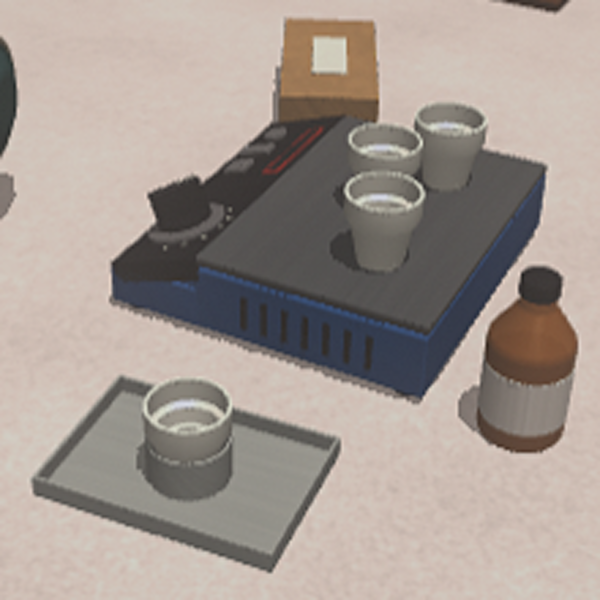

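```bash
cat > h.py <<'E'
import numpy as np, cv2
from bench import robot
def cam(n): return robot.read_camera(n)
def ray(c,px):
    p=cv2.undistortPoints(np.array([[px]],float),c["intrinsics"],np.array(c["distortion"]))[0,0]
    d=c["R"].T@np.array([p[0],p[1],1]); o=-c["R"].T@c["t"]
    return o,d/np.linalg.norm(d)
def onplane(c,px,z):
    o,d=ray(c,px); return o+d*(z-o[2])/d[2]
def tri(cs,pxs):
    A=np.zeros((3,3));b=np.zeros(3);L=[]
    for c,p in zip(cs,pxs):
        o,d=ray(c,p);M=np.eye(3)-np.outer(d,d);A+=M;b+=M@o;L.append((o,M))
    x=np.linalg.solve(A,b); return x,[np.linalg.norm(M@(x-o)) for o,M in L]
def proj(c,X):
    return cv2.projectPoints(np.array([X],float),cv2.Rodrigues(c["R"])[0],c["t"],c["intrinsics"],np.array(c["distortion"]))[0][0,0]
E
python3 - <<'E'
from h import *
c=cam("top");s=cam("scene")
# zoom factor 4 offset (190,170)
z=lambda x,y:(190+x/4-.375,170+y/4-.375)
zs=lambda x,y:(220+x*220/600-.3,150+y*220/600-.3)
for n,p in dict(BR=(570,28),BL=(46,52)).items(): print(n,onplane(c,z(*p),.083))
B={'A':((158,146),(450,122)),'B':((290,203),(386,142)),'C':((443,131),(384,192))}
for n,(a,b) in B.items():
    print(n,onplane(c,z(*a),.151),tri([c,s],[z(*a),zs(*b)]))
print('b0',onplane(c,(404,228),.071+.003),tri([c,s],[(404,228),zs(187,407)]))
print('corner plate right far',tri([c,s],[z(570,28),zs(545,163)]))
print('plate right near corner',tri([c,s],[z(592,396),zs(198,262)]))
print('plate left near corner',tri([c,s],[z(45,421),zs(345,117)]))
for n,a,b in [('sq',(272,514),(241,164)),('ob',(204,518),(258,149)),('rd',(134,520),(272,133))]:
    print(n,onplane(c,z(*a),.07),tri([c,s],[z(*a),zs(*b)]))
print('knobtop',onplane(c,z(487,492),.1),onplane(c,z(453,482),.11),onplane(c,z(480,500),.11))
E
```

```text
BR [0.70433593 0.01116825 0.083     ]
BL [0.69915009 0.32337595 0.083     ]
A [0.62463944 0.24103992 0.151     ] (array([0.62642304, 0.24254785, 0.14531813]), [np.float64(0.000561278631200742), np.float64(0.0005612786312006839)])
B [0.5906293  0.16798887 0.151     ] (array([0.59252002, 0.16917785, 0.14829479]), [np.float64(0.0015516169356229353), np.float64(0.0015516169356229533)])
C [0.62857457 0.08342272 0.151     ] (array([0.6300668 , 0.0841421 , 0.14925788]), [np.float64(0.0012266145901039447), np.float64(0.0012266145901039477)])
b0 [ 0.57834063 -0.15400342  0.074     ] (array([ 0.58058474, -0.15500427,  0.06491734]), [np.float64(0.0008971879562530974), np.float64(0.0008971879562529264)])
corner plate right far (array([0.72187086, 0.03454405, 0.21613067]), [np.float64(0.05755965981673131), np.float64(0.05755965981673123)])
plate right near corner (array([0.48916951, 0.00585172, 0.07641433]), [np.float64(0.0028544570034003073), np.float64(0.002854457003400329)])
plate left near corner (array([0.47996931, 0.32240179, 0.07855133]), [np.float64(0.00036850201902086533), np.float64(0.0003685020190208403)])
sq [0.42338436 0.19110132 0.07      ] (array([0.42531622, 0.1926712 , 0.06805843]), [np.float64(0.0022663079164132907), np.float64(0.0022663079164132343)])
ob [0.42191082 0.23073938 0.07      ] (array([0.42335162, 0.23234619, 0.06635379]), [np.float64(0.0016328913636130806), np.float64(0.0016328913636129625)])
rd [0.42158655 0.27168965 0.07      ] (array([0.42089351, 0.2718778 , 0.06689903]), [np.float64(0.0009059685688796153), np.float64(0.000905968568879492)])
knobtop [0.43230294 0.06518331 0.1       ] [0.43798348 0.08364667 0.11      ] [0.42764692 0.06879916 0.11      ]
```

```bash
python3 -m handwheel '{"grip":[85,85,85,85,85,85,85,85],"slide":[[0,0,-2],[2,-2,-4],[4,-4,-6],[6,-5.5,-6.8],[7.5,-6.8,-6.8],[9,-8.2,-6.8],[10.5,-9.5,-6.8],[11.8,-10.7,-6.8]],"turn":[0,0,0.5,1,1.5,2,2.5,3]}' 40
```

```text
time: 1.05
tcp_pos: [0.3702, -0.218, 0.396]
ee_rot: [[0.992, 0.129, 0.001], [0.129, -0.992, -0.0], [0.001, 0.0, -1.0]]
contact_force: [0.1, 0.2, 0.1]
grip_width: 0.993
```

```bash
cat > go.py <<'E'
import sys
from h import *
# usage: go.py x y z yawdeg -> units to command
s=robot.sense();R=s['ee_rot'];p=s['tcp_pos']
yaw=np.degrees(np.arctan2(R[1,0],R[0,0]))
print('t%.1f'%s['time'],'tcp',p.round(4),'yaw %.2f'%yaw,'tiltz',R[:2,2].round(4),'F',s['contact_force'].round(2),'M',s['moment'].round(3),'g %.3f'%s['grip_width'],'q6 %.2f'%s['joint_positions'][5])
if len(sys.argv)>1:
    a=[float(v) for v in sys.argv[1:]]
    d=R.T@(np.array(a[:3])-p)/.025
    print('slide',d.round(2),'turn %.2f'%(-(((a[3]-yaw)+180)%360-180)/6 if len(a)>3 else 0))
E
python3 go.py .5 .1 .4 0
```

```text
t1.1 tcp [ 0.3702 -0.218   0.396 ] yaw 7.44 tiltz [ 0.0011 -0.0001] F [0.09 0.23 0.15] M [-0.003 -0.058 -0.007] g 0.993 q6 0.75
slide [  6.79 -11.94  -0.15] turn 1.24
```

```bash
python3 -m handwheel '{"grip":[85,85,85,85,85,85,85,85],"slide":[[1,-1.5,0],[2,-3.5,0],[3,-5.2,0],[4,-7,0],[5,-8.8,0],[6,-10.5,0],[6.8,-12,0],[6.8,-12,0]],"turn":[0.2,0.4,0.6,0.8,1,1.2,1.2,1.2]}'
python3 - <<'E'
from h import *
c=cam("wrist"); cv2.imwrite("pics/w1.png",c["image"]); np.savez('w1.npz',**{k:np.array(v) for k,v in c.items()})
E
python3 go.py .5 .1 .4 0
```

```text
time: 1.85
tcp_pos: [0.5013, 0.107, 0.3951]
ee_rot: [[1.0, 0.012, 0.001], [0.012, -1.0, 0.003], [0.001, -0.003, -1.0]]
contact_force: [-0.2, -1.0, 0.1]
grip_width: 0.994
t1.9 tcp [0.5004 0.1041 0.3953] yaw 0.54 tiltz [-0.0004  0.0001] F [-0.45  0.06 -0.75] M [-0.009  0.008  0.003] g 0.997 q6 1.63
slide [-0.02  0.16 -0.19] turn 0.09
```

View pics/w1.png

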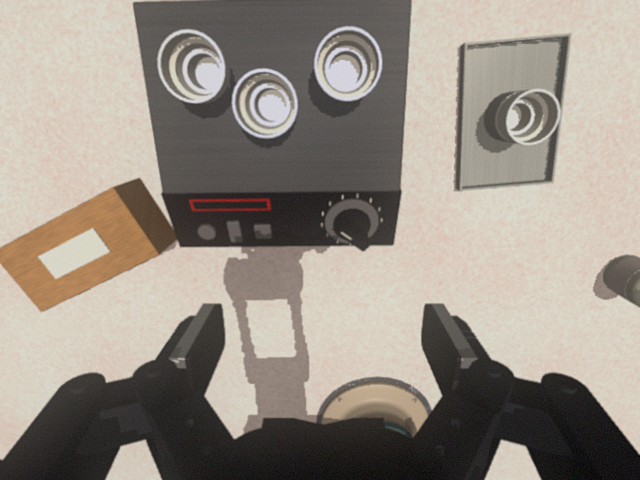

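```bash
python3 - <<'E'
from h import *
c=cam("wrist"); np.savez('w2.npz',**{k:np.array(v) for k,v in c.items()})
t=cam("top");np.savez('t2.npz',**{k:np.array(v) for k,v in t.items()})
i=c["image"]
cv2.imwrite('pics/w2k.png',cv2.resize(i[180:260,170:410],(800,267),interpolation=cv2.INTER_CUBIC))
cv2.imwrite('pics/w2k2.png',cv2.resize(i[185:260,310:400],(720,600),interpolation=cv2.INTER_CUBIC))
E
python3 go.py
```

```text
t2.0 tcp [0.4997 0.1012 0.3959] yaw 0.28 tiltz [ 0.0002 -0.0011] F [ 0.51 -0.1   0.59] M [0.001 0.019 0.016] g 0.998 q6 1.63
```

View pics/w2k2.png

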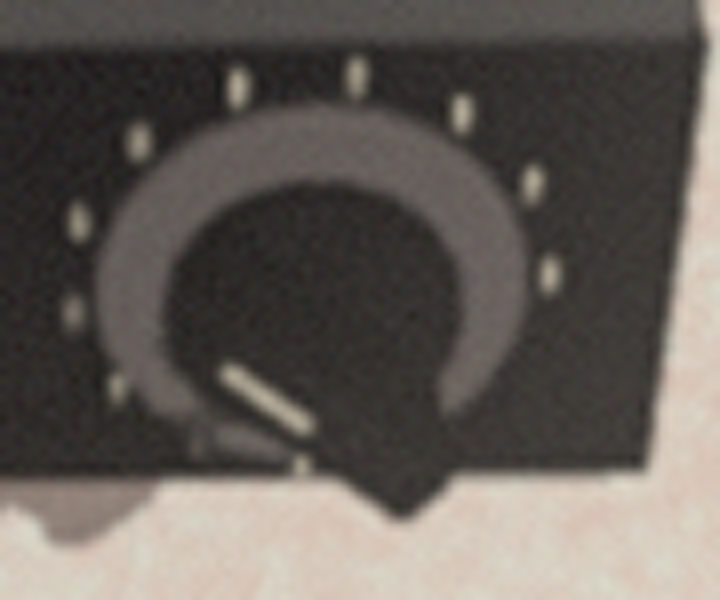

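View pics/w2k.png

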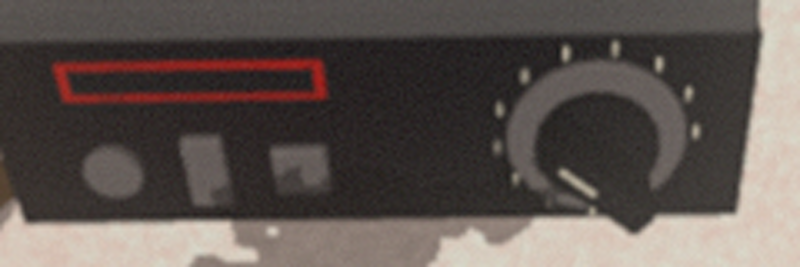

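Run:
```python
from h import *
w=dict(np.load('w2.npz'));t=dict(np.load('t2.npz'))
K=lambda x,y:(310+x/8-.44,185+y/8-.44)
K1=lambda x,y:(170+x*.3-.35,180+y*.3-.35)
T=lambda x,y:(190+x/4-.375,170+y/4-.375)
print('mark outer',tri([w,t],[K(225,370),T(453,482)]),'inner',tri([w,t],[K(312,430),T(480,500)]))
print('disc',tri([w,t],[(348.9,218.7),T(487,481)]))
print('BRnear',tri([w,t],[K(703,42),T(592,396)]),'BLnear',tri([w,t],[(163,192.5),T(45,421)]))
print('frontR',tri([w,t],[K(645,468),T(598,550)]),'frontL',tri([w,t],[K1(25,220),T(62,572)]))
for n,a,b in [('sq',(272,514),(300,168)),('ob',(204,518),(205,171)),('rd',(134,520),(113,171))]:
    print(n,tri([w,t],[K1(*b),T(*a)]))
# beaker rims
for name,c in (('w',w),('t',t)):
    i=c['image']; h=cv2.cvtColor(i,cv2.COLOR_BGR2HSV)
    b=(h[...,2]>(105)).astype(np.uint8)*255
    roi=np.zeros_like(b)
    if name=='w': roi[20:145,150:385]=1
    else: roi[180:250,208:325]=1
    cs,_=cv2.findContours(b*roi,cv2.RETR_EXTERNAL,cv2.CHAIN_APPROX_NONE)
    for k in cs:
        if cv2.contourArea(k)>250:
            k=cv2.convexHull(k); e=cv2.fitEllipse(k); print(name,np.round(e[0],1),np.round(e[1],1),onplane(c,e[0],.151).round(4))
```

```text
mark outer (array([0.43860236, 0.08408948, 0.09583141]), [np.float64(0.0003519324205459712), np.float64(0.0003519324205459757)]) inner (array([0.42810907, 0.06917126, 0.0955781 ]), [np.float64(0.00023029522791031125), np.float64(0.00023029522791030225)])
disc (array([0.44071065, 0.06628165, 0.04670663]), [np.float64(0.0007950468547967654), np.float64(0.0007950468547967798)])
BRnear (array([0.4880876 , 0.00330254, 0.06696282]), [np.float64(0.0009071634889195165), np.float64(0.0009071634889196085)]) BLnear (array([0.48060585, 0.32668602, 0.05927477]), [np.float64(0.0009142671096498793), np.float64(0.0009142671096499932)])
frontR (array([0.39897564, 0.00134993, 0.03547658]), [np.float64(0.001182673691246431), np.float64(0.0011826736912464596)]) frontL (array([0.3928514 , 0.32355154, 0.03886608]), [np.float64(0.0015603544842459703), np.float64(0.0015603544842458202)])
sq (array([0.42387711, 0.1947197 , 0.05160089]), [np.float64(0.0008132695493811207), np.float64(0.0008132695493810806)])
ob (array([0.42258831, 0.23526829, 0.05366954]), [np.float64(0.0014604375150209634), np.float64(0.0014604375150210024)])
rd (array([0.42220571, 0.2762016 , 0.0536279 ]), [np.float64(0.0008331810712345186), np.float64(0.000833181071234609)])
w [260.5 101.6] [66.7 71.7] [0.597  0.1692 0.151 ]
w [186.6  64.6] [67.5 77.3] [0.6314 0.2417 0.151 ]
w [343.9  61.5] [69.8 76. ] [0.6354 0.0843 0.151 ]
t [291.2 188.2] [15.7 50.8] [0.6612 0.1031 0.151 ]
t [240.3 195.1] [52.5 83.4] [0.6488 0.2163 0.151 ]
```

```bash
python3 go.py
python3 - <<'E'
from h import *
w=cam("wrist"); np.savez('w3.npz',**{k:np.array(v) for k,v in w.items()})
w0=dict(np.load('w2.npz'));t=dict(np.load('t2.npz'))
print(-w['R'].T@w['t'],-w0['R'].T@w0['t'], cv2.absdiff(w['image'],w0['image']).mean())
import cv2
o=cv2.phaseCorrelate(cv2.cvtColor(w0['image'],6).astype(float),cv2.cvtColor(w['image'],6).astype(float));print(o)
s=cam('scene');np.savez('s3.npz',**{k:np.array(v) for k,v in s.items()})
K=lambda x,y:(310+x/8-.44,185+y/8-.44)
T=lambda x,y:(190+x/4-.375,170+y/4-.375)
zs=lambda x,y:(220+x*220/600-.3,150+y*220/600-.3)
for n,p in dict(R=(K(703,42),T(592,396),zs(198,262)),L=((163,192.5),T(45,421),zs(345,117))).items():
  for c,q in zip((w0,t,s),p): print(n,onplane(c,q,.083).round(4))
i=w['image'];cv2.imwrite('pics/w3r.png',cv2.resize(i[180:210,380:420],(800,600),interpolation=cv2.INTER_CUBIC))
cv2.imwrite('pics/w3b.png',cv2.resize(i[80:150,440:580],(800,400),interpolation=cv2.INTER_CUBIC))
E
python3 go.py
```

```text
t2.0 tcp [0.4997 0.1012 0.3959] yaw 0.28 tiltz [ 0.0002 -0.0011] F [ 0.51 -0.1   0.59] M [0.001 0.019 0.016] g 0.998 q6 1.63
[0.58602011 0.10145363 0.53757752] [0.58677516 0.10453631 0.53694316] 6.823203125
((-0.5989383287610508, -0.09045678700528015), 0.42497188322053986)
R [0.4919 0.006  0.083 ]
R [0.4863 0.0044 0.083 ]
R [ 0.4968 -0.0009  0.083 ]
L [0.4855 0.3148 0.083 ]
L [0.4793 0.321  0.083 ]
L [0.484  0.3147 0.083 ]
t2.1 tcp [0.4996 0.1002 0.3963] yaw 0.14 tiltz [ 0.0011 -0.0007] F [ 0.06 -0.43  0.65] M [-0.03  -0.018  0.062] g 0.996 q6 1.63
```

View pics/w3b.png

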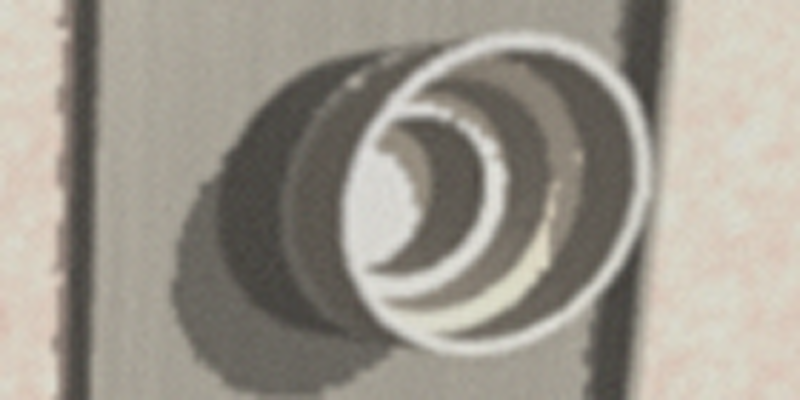

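```bash
python3 go.py .435 .071 .23 55
```

```text
t2.1 tcp [0.4996 0.1002 0.3963] yaw 0.14 tiltz [ 0.0011 -0.0007] F [ 0.06 -0.43  0.65] M [-0.03  -0.018  0.062] g 0.996 q6 1.63
slide [-2.59  1.16  6.65] turn -9.14
```

```bash
python3 -m handwheel '{"grip":[85,85,85,85,85,85,85,85],"slide":[[-0.4,0.2,1],[-0.8,0.4,2],[-1.2,0.6,3],[-1.6,0.8,4],[-2,1,5],[-2.4,1.1,6],[-2.6,1.16,6.65],[-2.6,1.16,6.65]],"turn":[-1.3,-2.6,-3.9,-5.2,-6.5,-7.8,-9.1,-9.1]}'; sleep 0
python3 - <<'E'
from h import *
for k in range(3): w=cam("wrist")
np.savez('w4.npz',**{k:np.array(v) for k,v in w.items()})
cv2.imwrite('pics/w4.png',w['image'])
print(-w['R'].T@w['t'])
E
python3 go.py
```

```text
time: 2.9
tcp_pos: [0.4321, 0.0693, 0.2284]
ee_rot: [[0.58, 0.815, -0.004], [0.815, -0.58, -0.001], [-0.003, -0.002, -1.0]]
contact_force: [-0.5, -0.3, 0.2]
grip_width: 0.993
[0.48584144 0.13843013 0.37255783]
t3.0 tcp [0.4359 0.0701 0.2313] yaw 54.51 tiltz [ 0.0038 -0.0008] F [0.03 0.37 1.1 ] M [-0.072 -0.026  0.044] g 0.993 q6 0.62
```

View pics/w4.png

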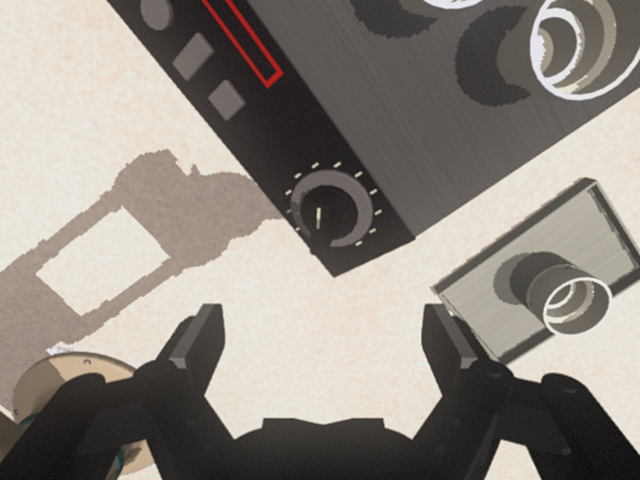

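Run:
```python
from h import *
w=dict(np.load('w4.npz'))
cv2.imwrite('pics/w4k.png',cv2.resize(w['image'][150:280,270:430],(739,600),interpolation=cv2.INTER_CUBIC))
w=dict(np.load('w3.npz'))
cv2.imwrite('pics/w3k.png',cv2.resize(w['image'][180:260,310:410],(750,600),interpolation=cv2.INTER_CUBIC))
```

```text
(no output)
```

View pics/w4k.png

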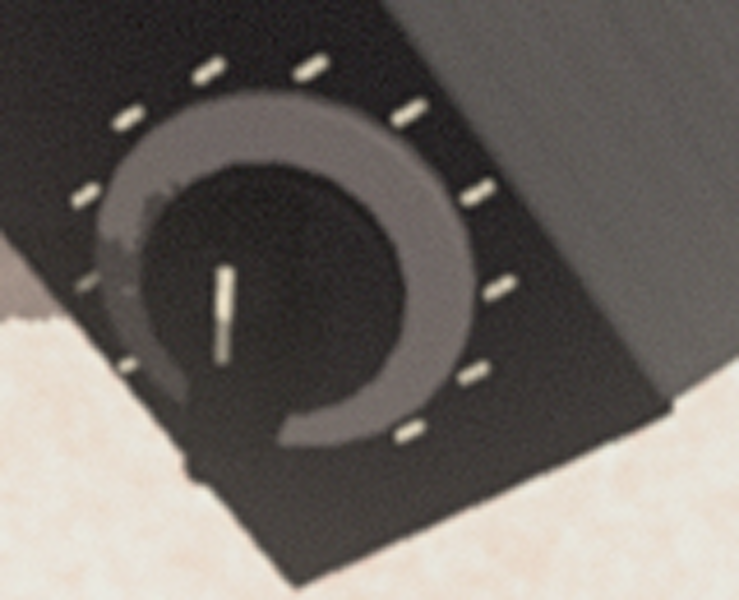

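View pics/w3k.png

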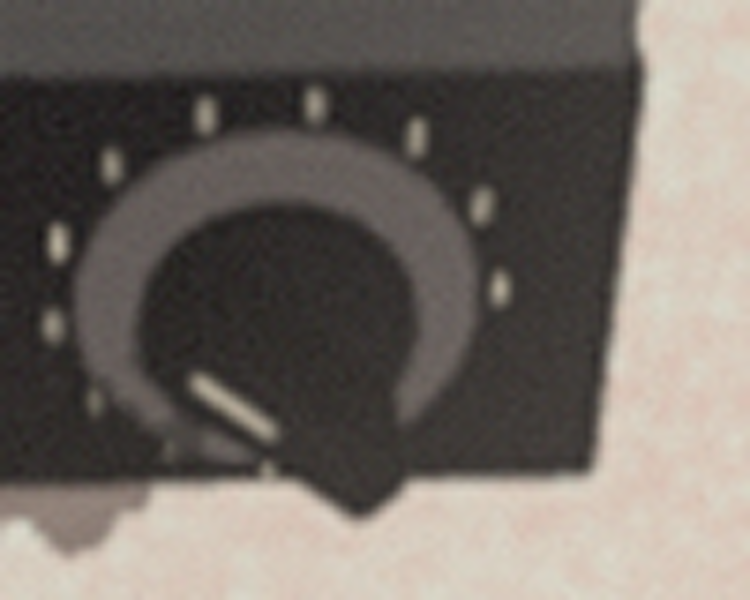

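Run:
```python
from h import *
w3=dict(np.load('w3.npz'));w4=dict(np.load('w4.npz'));t=dict(np.load('t2.npz'));s=dict(np.load('s3.npz'))
a=lambda x,y:(310+x/7.5-.43,180+y/7.5-.43)
b=lambda x,y:(270+x/4.617-.4,150+y/4.617-.4)
T=lambda x,y:(190+x/4-.375,170+y/4-.375)
P=dict(mo=((197,380),(225,268),(453,482)),mi=((273,435),(222,362),(480,500)),
 corner=((640,75),(670,405),(592,396)),front=((592,470),(297,585),(598,550)),
 tk1=((206,117),(128,118),(459,414)),tk2=((316,105),(209,72),(493,409)),tk3=((416,137),(311,68),(525,419)),tk4=((482,206),(409,112),(549,443)),tk5=((500,288),(478,193),(558,477)))
for n,(x,y,z) in P.items():
    X,r=tri([w3,w4],[a(*x),b(*y)]); 
    Y,r2=tri([t,w4],[T(*z),b(*y)]); print(n,X.round(4),np.round(r,4),'t,w4',Y.round(4),np.round(r2,4))
    z=X[2]; print('    at z',[onplane(c,q,z)[:2].round(4) for c,q in ((w3,a(*x)),(w4,b(*y)),(t,T(*P[n][2])))])
```

```text
mo [0.4435 0.0839 0.1101] [0.0001 0.0001] t,w4 [0.4401 0.083  0.0992] [0.0021 0.0021]
    at z [array([0.4434, 0.0839]), array([0.4435, 0.0839]), array([0.438 , 0.0836])]
mi [0.4332 0.0705 0.1092] [0.0001 0.0001] t,w4 [0.4294 0.0683 0.0964] [0.0017 0.0017]
    at z [array([0.4332, 0.0705]), array([0.4333, 0.0706]), array([0.4277, 0.0688])]
corner [0.4917 0.0066 0.0827] [0.0008 0.0008] t,w4 [0.4897 0.0038 0.0741] [0.0027 0.0027]
    at z [array([0.4911, 0.006 ]), array([0.4922, 0.0072]), array([0.4863, 0.0044])]
front [0.4035 0.0021 0.0458] [0.0001 0.0001] t,w4 [0.4004 0.0013 0.0406] [0.0023 0.0023]
    at z [array([0.4034, 0.0021]), array([0.4036, 0.0022]), array([0.3985, 0.0026])]
tk1 [ 0.3536  0.057  -0.4883] [0.0007 0.0007] t,w4 [0.4617 0.0971 0.1368] [0.0225 0.0225]
    at z [array([0.354 , 0.0575]), array([0.3532, 0.0564]), array([0.5197, 0.1103])]
tk2 [ 0.4285  0.0604 -0.1892] [0.021 0.021] t,w4 [0.4684 0.0833 0.0299] [0.0257 0.0257]
    at z [array([0.4253, 0.0395]), array([0.4314, 0.0814]), array([0.5008, 0.0704])]
tk3 [0.4685 0.0643 0.0244] [0.0266 0.0266] t,w4 [ 0.4763  0.0572 -0.148 ] [0.0173 0.0173]
    at z [array([0.4661, 0.0375]), array([0.4703, 0.0911]), array([0.4781, 0.0441])]
tk4 [0.4788 0.0615 0.1066] [0.0254 0.0254] t,w4 [ 0.4776  0.03   -0.1926] [0.0022 0.0022]
    at z [array([0.4735, 0.0361]), array([0.483 , 0.0871]), array([0.4586, 0.0296])]
tk5 [0.4783 0.0584 0.1445] [0.021 0.021] t,w4 [ 0.4655  0.0219 -0.0868] [0.0188 0.0188]
    at z [array([0.4702, 0.0384]), array([0.485, 0.079]), array([0.438 , 0.0251])]
```

```bash
python3 - <<'E'
from h import *
w4=dict(np.load('w4.npz'))
b=lambda x,y:(270+x/4.617-.4,150+y/4.617-.4)
for z in (.07,.075,.08): print(onplane(w4,b(285,268),z))
E
python3 go.py .4355 .0715 .14 53
```

```text
[0.44646388 0.06889029 0.07      ]
[0.44711462 0.07003948 0.075     ]
[0.44776537 0.07118868 0.08      ]
t3.0 tcp [0.4359 0.0701 0.2313] yaw 54.51 tiltz [ 0.0038 -0.0008] F [0.03 0.37 1.1 ] M [-0.072 -0.026  0.044] g 0.993 q6 0.62
slide [ 0.03 -0.06  3.65] turn 0.25
```

```bash
python3 go.py .4375 .0705 .090 53; python3 -m handwheel '{"grip":[60,60,50,50,50,50,45,40],"slide":[[0.05,0,1],[0.05,0,2.5],[0.05,0,3.7],[0.05,0,4.3],[0.05,0,4.8],[0.05,0,5.2],[0.05,0,5.6],[0.05,0,5.6]],"turn":[0.2,0.25,0.25,0.25,0.25,0.25,0.25,0.25]}' 20; python3 go.py .4375 .0705 .09 53
```

```text
t3.0 tcp [0.4359 0.0701 0.2313] yaw 54.51 tiltz [ 0.0038 -0.0008] F [0.03 0.37 1.1 ] M [-0.072 -0.026  0.044] g 0.993 q6 0.62
slide [0.04 0.03 5.65] turn 0.25
time: 3.85
tcp_pos: [0.4369, 0.071, 0.0907]
ee_rot: [[0.602, 0.798, 0.003], [0.798, -0.602, -0.001], [0.001, 0.003, -1.0]]
contact_force: [-0.4, -0.6, -0.1]
grip_width: 0.468
t3.9 tcp [0.4369 0.071  0.0907] yaw 52.97 tiltz [ 0.0026 -0.0008] F [-0.36 -0.58 -0.14] M [0.036 0.076 0.044] g 0.468 q6 0.65
slide [-0.    0.03  0.03] turn -0.01
```

```bash
python3 -m handwheel '{"grip":[30,24,22,22,22,22,22,22],"slide":[[0,0,0],[0,0,0],[0,0,0],[0,0,0],[0,0,0],[0,0,0],[0,0,0],[0,0,0]],"turn":[0,0,0,0,0,0,0,0]}' 20; python3 go.py
python3 - <<'E'
from h import *
w=cam('wrist');cv2.imwrite('pics/w5.png',w['image'][150:450,150:500])
E
```

```text
time: 4.65
tcp_pos: [0.4369, 0.071, 0.0907]
ee_rot: [[0.602, 0.798, 0.003], [0.798, -0.602, -0.001], [0.001, 0.002, -1.0]]
contact_force: [-0.0, 0.5, 1.8]
grip_width: 0.255
t4.7 tcp [0.4369 0.071  0.0907] yaw 52.96 tiltz [ 0.0025 -0.0007] F [-0.    0.51  1.83] M [0.174 0.173 0.011] g 0.255 q6 0.65
```

View pics/w5.png

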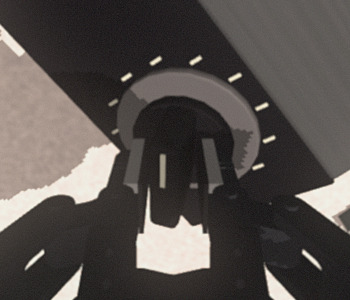

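```bash
python3 -m handwheel '{"grip":[22,22,22,22,22,22,22,22],"slide":[[0,0,0],[0,0,0],[0,0,0],[0,0,0],[0,0,0],[0,0,0],[0,0,0],[0,0,0]],"turn":[-1,-2,-3,-4,-5,-6,-7,-8]}' 20; python3 go.py .4375 .0705 .09
```

```text
time: 5.5
tcp_pos: [0.4325, 0.0718, 0.0897]
ee_rot: [[-0.194, 0.981, -0.007], [0.981, 0.194, 0.001], [0.002, -0.006, -1.0]]
contact_force: [-7.3, 3.7, 2.8]
grip_width: 0.253
t5.5 tcp [0.4325 0.0718 0.0897] yaw 101.17 tiltz [-0.0066  0.0008] F [-7.34  3.69  2.8 ] M [ 0.482  1.202 -0.108] g 0.253 q6 -0.19
slide [-0.09  0.19 -0.01] turn 0.00
```

```bash
python3 -m handwheel '{"grip":[22,22,22,22,22,22,22,22],"slide":[[0,0,0],[0,0,0],[0,0,0],[0,0,0],[0,0,0],[0,0,0],[0,0,0],[0,0,0]],"turn":[-1,-2,-3,-4,-5,-6,-7,-8]}' 20; python3 go.py .4375 .0705 .09;python3 - <<'E'
from h import *
w=cam('wrist');cv2.imwrite('pics/w6.png',w['image'][150:450,150:500])
E
```

```text
time: 6.3
tcp_pos: [0.4292, 0.0709, 0.0891]
ee_rot: [[-0.861, 0.508, -0.013], [0.508, 0.861, -0.001], [0.011, -0.008, -1.0]]
contact_force: [-6.1, -3.3, 3.6]
grip_width: 0.257
t6.3 tcp [0.4292 0.0709 0.0891] yaw 149.47 tiltz [-0.0132 -0.0013] F [-6.09 -3.27  3.59] M [-0.493  0.8   -0.09 ] g 0.257 q6 -1.03
slide [-0.29  0.15 -0.04] turn 0.00
```

View pics/w6.png

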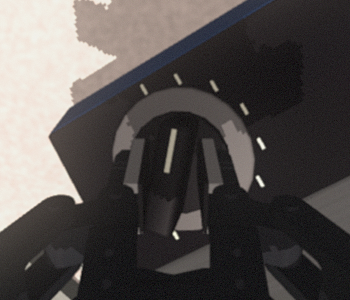

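```bash
python3 -m handwheel '{"grip":[22,22,22,22,22,22,22,22],"slide":[[-0.1,0.05,0],[-0.2,0.1,0],[-0.2,0.1,0],[-0.2,0.1,0],[-0.2,0.1,0],[-0.2,0.1,0],[-0.2,0.1,0],[-0.2,0.1,0]],"turn":[-1,-2,-3,-4,-5,-5.5,-5.5,-5.5]}' 20; python3 go.py .4375 .0705 .09 181.2;python3 - <<'E'
from h import *
w=cam('wrist');cv2.imwrite('pics/w7.png',w['image'][150:450,150:500])
E
```

```text
time: 7.15
tcp_pos: [0.4348, 0.07, 0.0889]
ee_rot: [[-0.999, -0.045, -0.013], [-0.045, 0.999, -0.002], [0.013, -0.002, -1.0]]
contact_force: [-1.2, -0.9, -0.7]
grip_width: 0.258
t7.2 tcp [0.4348 0.07   0.0889] yaw -177.40 tiltz [-0.0132 -0.0022] F [-1.15 -0.94 -0.73] M [-0.288  0.218 -0.053] g 0.258 q6 -1.61
slide [-0.11  0.01 -0.04] turn 0.23
```

View pics/w7.png

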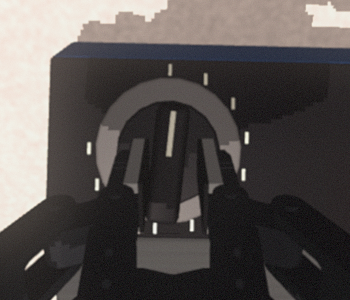

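```bash
python3 -m handwheel '{"grip":[14,10,10,10,10,10,10,10],"slide":[[0,0,0],[0,0,0],[0,0,0],[0,0,0],[0,0,0],[0,0,0],[0,0,0],[0,0,0]],"turn":[0,0,0,0,0,-0.3,-0.6,-0.8]}' 25; python3 go.py .4375 .0705 .09 181.2;python3 - <<'E'
from h import *
w=cam('wrist');cv2.imwrite('pics/w8.png',w['image'][150:450,150:500])
E
```

```text
time: 8.0
tcp_pos: [0.4348, 0.0678, 0.0894]
ee_rot: [[-0.992, -0.127, -0.014], [-0.127, 0.992, -0.006], [0.014, -0.004, -1.0]]
contact_force: [-1.5, -10.5, 3.6]
grip_width: 0.16
t8.0 tcp [0.4348 0.0678 0.0894] yaw -172.71 tiltz [-0.0135 -0.006 ] F [ -1.52 -10.53   3.63] M [-1.441  0.416 -1.05 ] g 0.160 q6 -1.69
slide [-0.12  0.1  -0.03] turn 1.02
```

View pics/w8.png

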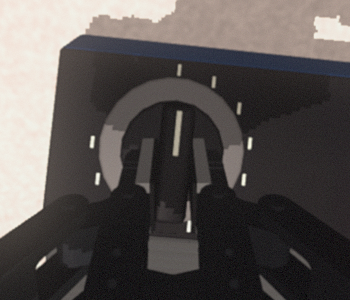

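```bash
python3 -m handwheel '{"grip":[22,40,40,40,40,40,40,40],"slide":[[0,0,0],[0,0,0],[0,0,0],[0,0,-1],[0,0,-2],[0,0,-4],[0,0,-6],[0,0,-7]],"turn":[0,0,0,0,0,0,0,0]}' 25; python3 go.py ;python3 - <<'E'
from h import *
for k in range(3): w=cam('wrist')
cv2.imwrite('pics/w9.png',w['image']);np.savez('w9.npz',**{k:np.array(v) for k,v in w.items()})
E
```

```text
time: 8.85
tcp_pos: [0.4392, 0.0694, 0.2688]
ee_rot: [[-0.992, -0.128, -0.006], [-0.128, 0.992, -0.005], [0.006, -0.005, -1.0]]
contact_force: [0.8, -0.4, -0.1]
grip_width: 0.465
t8.8 tcp [0.4392 0.0694 0.2688] yaw -172.63 tiltz [-0.0058 -0.0054] F [ 0.77 -0.38 -0.08] M [-0.017 -0.015  0.03 ] g 0.465 q6 -1.69
```

View pics/w9.png

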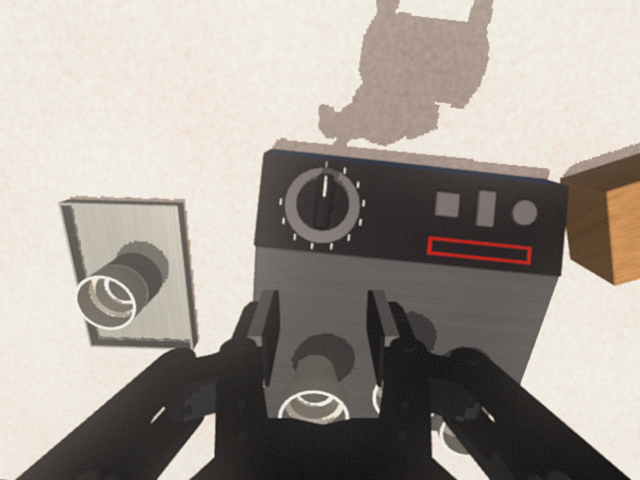

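Run:
```python
from h import *
w=dict(np.load('w9.npz'))
i=w['image'];cv2.imwrite('pics/w9k.png',cv2.resize(i[140:260,250:370],(600,600),interpolation=cv2.INTER_CUBIC))
g=cv2.cvtColor(i,6)[172:202,312:336]; m=(g>110).astype(np.uint8); ys,xs=np.nonzero(m); print(len(xs))
v=cv2.fitLine(np.c_[xs,ys].astype(np.float32),2,0,.01,.01).ravel(); print(v)
def hit(px):
    n=np.array([-np.sin(.349),0.02*0,np.cos(.349)]);P0=np.array([.434,.0715,.109]);o,d=ray(w,px);return o+d*(n@(P0-o))/(n@d)
c=np.array([312+v[2],172+v[3]]);a=hit(c+9*v[:2]);b=hit(c-9*v[:2]);print(a,b);d=a-b
print('heading deg',np.degrees(np.arctan2(d[1],d[0])))
A=onplane(w,(270,150),.05);B=onplane(w,(566,184),.05);print(A,B,np.degrees(np.arctan2(*(B-A)[:2])))
```

```text
106
[ 0.43188196  0.90193015  9.877358   10.349056  ]
[0.42212128 0.06857285 0.10467738] [0.40951745 0.05998791 0.10009091]
heading deg 34.260240082168
[0.39975401 0.00924344 0.05      ] [0.39413831 0.31703203 0.05      ] -1.0452629429344273
```

View pics/w9k.png

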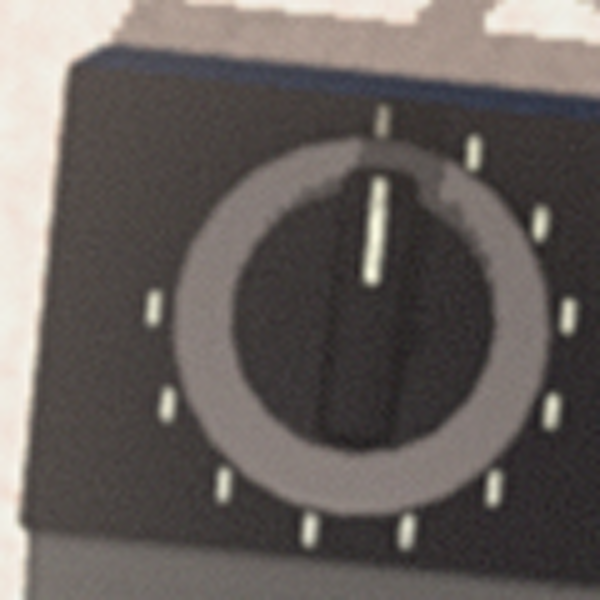

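Run:
```python
from h import *
w=dict(np.load('w9.npz'))
def hit(px):
    n=np.array([-np.sin(.349),0,np.cos(.349)]);P0=np.array([.434,.0715,.109]);o,d=ray(w,px);return o+d*(n@(P0-o))/(n@d)
z=lambda x,y:(250+x/5-.4,140+y/5-.4)
for a,b in (((379,180),(372,283)),((346,195),(320,440)),((411,200),(390,445))):
    d=hit(z(*a))-hit(z(*b));print(np.degrees(np.arctan2(d[1],d[0])),np.linalg.norm(d))
```

```text
-176.66843162345012 0.018326586277536236
-178.94505296535522 0.04360630923951302
-177.76653144477945 0.04358421976787761
```

```bash
python3 go.py .615 .10 .34 90
```

```text
t9.0 tcp [0.4384 0.0693 0.2661] yaw -172.63 tiltz [-0.0086 -0.0055] F [-0.13  1.39 -0.13] M [ 0.029 -0.027  0.01 ] g 0.468 q6 -1.69
slide [-7.13  0.3  -3.02] turn 16.23
```

```bash
python3 -m handwheel '{"grip":[60,85,85,85,85,85,85,85],"slide":[[0,0,-1],[-0.5,0,-2],[-1.5,0,-3],[-2.5,0,-3],[-3.5,0,-3],[-4.5,0.1,-3],[-5.5,0.2,-3],[-6.5,0.3,-3]],"turn":[1.2,2.5,3.8,5.1,6.4,7.8,9.2,10.5]}'; python3 go.py .615 .10 .34 90
```

```text
time: 9.8
tcp_pos: [0.5996, 0.0985, 0.3368]
ee_rot: [[-0.56, 0.828, -0.013], [0.829, 0.56, -0.005], [0.003, -0.014, -1.0]]
contact_force: [0.6, 0.5, 0.2]
grip_width: 0.992
t9.8 tcp [0.5996 0.0985 0.3368] yaw 124.05 tiltz [-0.013  -0.0054] F [0.58 0.54 0.22] M [ 0.031 -0.013 -0.002] g 0.992 q6 -0.54
slide [-0.29  0.54 -0.14] turn 5.68
```

```bash
python3 -m handwheel '{"grip":[85,85,85,85,85,85,85,85],"slide":[[-0.3,0.5,-0.1],[-0.3,0.5,-0.1],[-0.3,0.5,-0.1],[-0.3,0.5,-0.1],[-0.3,0.5,-0.1],[-0.3,0.5,-0.1],[-0.3,0.5,-0.1],[-0.3,0.5,-0.1]],"turn":[1.2,2.5,3.7,4.7,5.7,5.7,5.7,5.7]}'
python3 - <<'E'
from h import *
w=cam('wrist')
cv2.imwrite('pics/w10.png',w['image']);np.savez('w10.npz',**{k:np.array(v) for k,v in w.items()})
E
python3 go.py
```

```text
time: 10.6
tcp_pos: [0.6139, 0.0994, 0.3382]
ee_rot: [[0.001, 1.0, -0.015], [1.0, -0.001, -0.005], [-0.005, -0.015, -1.0]]
contact_force: [-0.6, -0.2, 0.4]
grip_width: 0.996
t10.7 tcp [0.614  0.0993 0.3385] yaw 89.93 tiltz [-0.014  -0.0054] F [-0.19 -0.88 -0.39] M [-0.023  0.    -0.013] g 0.994 q6 0.05
```

View pics/w10.png

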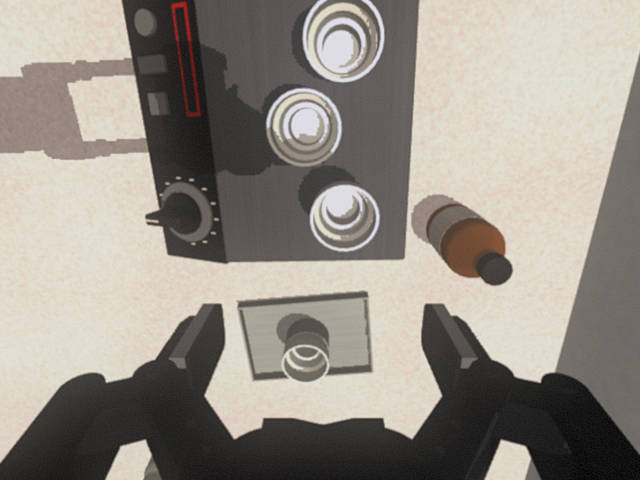

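```bash
python3 go.py .635 .05 .29 90;python3 -m handwheel '{"grip":[85,85,85,85,85,85,85,85],"slide":[[-1,0.4,1],[-2,0.8,2],[-2,0.8,2],[-2,0.8,2],[-2,0.8,2],[-2,0.8,2],[-2,0.8,2],[-2,0.8,2]],"turn":[0,0,0,0,0,0,0,0]}'
cat > rims.py <<'E'
from h import *
def rims(w,boxes,th=150):
    g=cv2.cvtColor(w['image'],cv2.COLOR_BGR2GRAY);out={}
    for n,(x0,y0,x1,y1) in boxes.items():
        m=np.zeros_like(g);m[y0:y1,x0:x1]=(g[y0:y1,x0:x1]>th)*255
        cs,_=cv2.findContours(m,cv2.RETR_EXTERNAL,cv2.CHAIN_APPROX_NONE)
        k=max(cs,key=lambda c:cv2.boundingRect(c)[2]*cv2.boundingRect(c)[3]); out[n]=cv2.fitEllipse(cv2.convexHull(k))
    return out
E
python3 - <<'E'
from h import *
w=cam('wrist')
cv2.imwrite('pics/w11.png',w['image']);np.savez('w11.npz',**{k:np.array(v) for k,v in w.items()})
E
python3 go.py
```

```text
t10.7 tcp [0.614  0.0993 0.3385] yaw 89.93 tiltz [-0.014  -0.0054] F [-0.19 -0.88 -0.39] M [-0.023  0.    -0.013] g 0.994 q6 0.05
slide [-1.96  0.87  1.94] turn -0.01
time: 11.45
tcp_pos: [0.6333, 0.0496, 0.2892]
ee_rot: [[0.0, 1.0, -0.013], [1.0, -0.001, -0.005], [-0.005, -0.013, -1.0]]
contact_force: [-0.4, 0.5, -0.3]
grip_width: 0.993
t11.5 tcp [0.6332 0.0495 0.289 ] yaw 89.96 tiltz [-0.0131 -0.0054] F [-0.28  0.16  0.35] M [-0.007 -0.018 -0.04 ] g 0.993 q6 -0.03
```

View pics/w11.png

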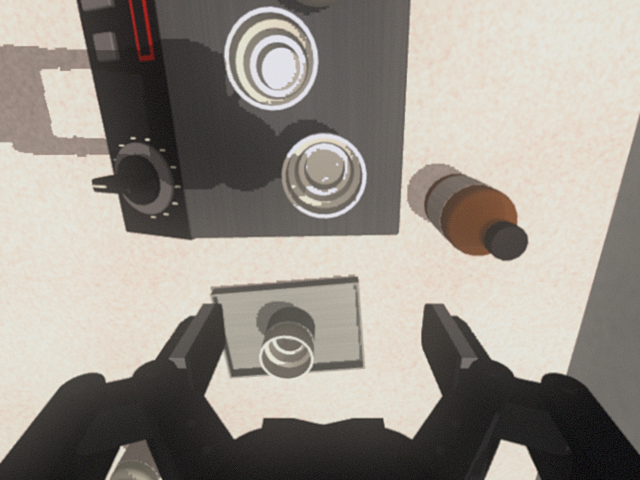

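Run:
```python
from rims import *
w0=dict(np.load('w10.npz'));w1=dict(np.load('w11.npz'))
# A,B,C on plate; 0 in tray
e0=rims(w0,{'A':(298,0,390,85),'B':(262,84,346,170),'C':(306,178,384,256)},150)
e1=rims(w1,{'B':(222,4,322,114),'C':(278,130,370,222)},150)
z0=rims(w0,{'0':(278,338,334,386)},185);z1=rims(w1,{'0':(255,330,318,382)},185)
e0.update(z0);e1.update(z1)
for n in e0:
    print(n,np.round(e0[n],1).tolist() if 0 else (np.round(e0[n][0],1),np.round(e0[n][1],1)), onplane(w0,e0[n][0],.151 if n!='0' else .074).round(4))
    if n in e1:
        print('  ',np.round(e1[n][0],1),np.round(e1[n][1],1),onplane(w1,e1[n][0],.151 if n!='0' else .074).round(4)); X,r=tri([w0,w1],[e0[n][0],e1[n][0]]);print('  tri',X.round(4),np.round(r,4))
```

```text
A (array([343.1,  36.2]), array([81.5, 91.6])) [0.6304 0.243  0.151 ]
B (array([303.8, 126.4]), array([74.7, 77.7])) [0.5964 0.1711 0.151 ]
   [270.8  58. ] [ 93.4 104.1] [0.5962 0.1706 0.151 ]
  tri [0.5961 0.1709 0.1492] [0.0002 0.0002]
C (array([344.3, 217.8]), array([66.7, 69.7])) [0.6343 0.0857 0.151 ]
   [324.  175.4] [83.9 85.3] [0.6346 0.0858 0.151 ]
  tri [0.6345 0.0857 0.1506] [0.0002 0.0002]
0 (array([305.4, 377.9]), array([55.7, 67.7])) [ 0.587  -0.1775  0.074 ]
   [285.8 372.5] [62.9 75.3] [ 0.5861 -0.1754  0.074 ]
  tri [ 0.5887 -0.1588  0.094 ] [0.0007 0.0007]
```

```bash
python3 go.py .585 -.15 .26 90;python3 -m handwheel '{"grip":[85,85,85,85,85,85,85,85],"slide":[[-1.5,-0.4,0],[-3,-0.8,0],[-4.5,-1.2,0.3],[-6,-1.6,0.6],[-7.5,-1.9,0.9],[-8,-1.9,1.1],[-8,-1.9,1.1],[-8,-1.9,1.1]],"turn":[0,0,0,0,0,0,0,0]}'
python3 - <<'E'
from h import *
w=cam('wrist');w=cam('wrist')
cv2.imwrite('pics/w12.png',w['image']);np.savez('w12.npz',**{k:np.array(v) for k,v in w.items()})
E
python3 go.py .57 -.13 .21 90; python3 -m handwheel '{"grip":[85,85,85,85,85,85,85,85],"slide":[[0.5,-0.4,1],[0.8,-0.6,2],[0.8,-0.6,2],[0.8,-0.6,2],[0.8,-0.6,2],[0.8,-0.6,2],[0.8,-0.6,2],[0.8,-0.6,2]],"turn":[0,0,0,0,0,0,0,0]}'
python3 - <<'E'
from h import *
w=cam('wrist')
cv2.imwrite('pics/w13.png',w['image']);np.savez('w13.npz',**{k:np.array(v) for k,v in w.items()})
E
python3 go.py
```

```text
t11.5 tcp [0.6332 0.0495 0.289 ] yaw 89.96 tiltz [-0.0131 -0.0054] F [-0.28  0.16  0.35] M [-0.007 -0.018 -0.04 ] g 0.993 q6 -0.03
slide [-7.97 -1.91  1.23] turn -0.01
time: 12.3
tcp_pos: [0.5856, -0.1496, 0.2633]
ee_rot: [[0.001, 1.0, -0.013], [1.0, -0.001, -0.004], [-0.004, -0.013, -1.0]]
contact_force: [-0.5, 0.0, -0.2]
grip_width: 0.994
t12.4 tcp [ 0.5858 -0.1491  0.2636] yaw 90.06 tiltz [-0.0123 -0.0047] F [ 0.67  0.2  -0.3 ] M [ 0.04   0.015 -0.002] g 0.996 q6 -0.36
slide [ 0.77 -0.61  2.15] turn 0.01
time: 13.2
tcp_pos: [0.5706, -0.1297, 0.2143]
ee_rot: [[-0.001, 1.0, -0.011], [1.0, 0.001, -0.005], [-0.005, -0.011, -1.0]]
contact_force: [0.0, -0.7, -0.3]
grip_width: 0.99
t13.2 tcp [ 0.5704 -0.1296  0.2141] yaw 90.04 tiltz [-0.0116 -0.0049] F [0.19 1.03 0.65] M [ 0.01  -0.035 -0.009] g 0.996 q6 -0.34
```

View pics/w12.png

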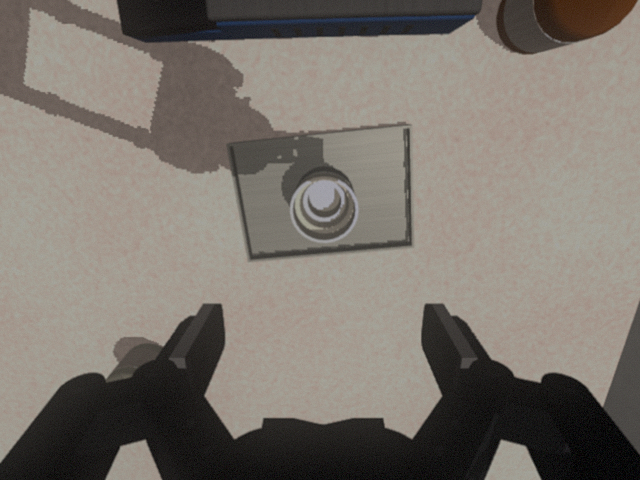

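View pics/w13.png

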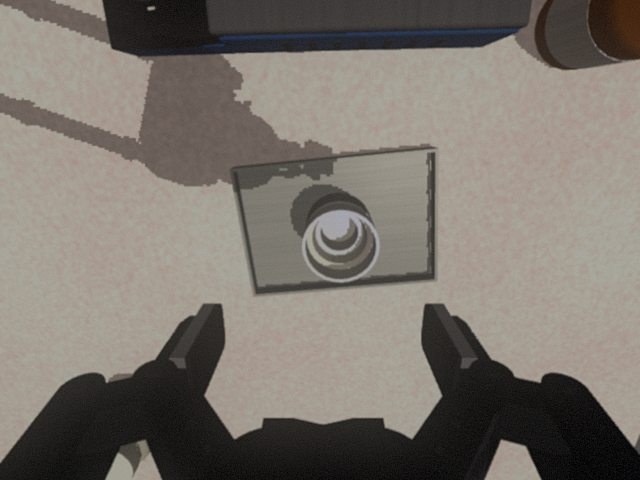

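Run:
```python
from rims import *
w0=dict(np.load('w12.npz'));w1=dict(np.load('w13.npz'))
for th in (145,155,165):
    a=rims(w0,{'0':(284,166,364,248)},th)['0'];b=rims(w1,{'0':(296,203,384,288)},th)['0']
    X,r=tri([w0,w1],[a[0],b[0]]);print(th,np.round(a[0],1),np.round(a[1],1),np.round(b[0],1),np.round(b[1],1),X.round(4),np.round(r,4),onplane(w0,a[0],.074).round(4),onplane(w1,b[0],.074).round(4))
    # tray rim corners
```

```text
145 [323.9 210.1] [64.  68.4] [340.5 245.8] [71.1 77.4] [ 0.5867 -0.1586  0.0633] [0.0001 0.0001] [ 0.5867 -0.1557  0.074 ] [ 0.5863 -0.1544  0.074 ]
155 [323.8 209.6] [64.1 66.8] [340.4 245.8] [70.5 76.5] [ 0.5865 -0.1571  0.0672] [0. 0.] [ 0.5866 -0.1552  0.074 ] [ 0.5863 -0.1544  0.074 ]Traceback (most recent call last):
  File "<stdin>", line 4, in <module>
  File "rims.py", line 7, in rims
    k=max(cs,key=lambda c:cv2.boundingRect(c)[2]*cv2.boundingRect(c)[3]); out[n]=cv2.fitEllipse(cv2.convexHull(k))
                                                                                 ~~~~~~~~~~~~~~^^^^^^^^^^^^^^^^^^^
cv2.error: OpenCV(4.12.0) /io/opencv/modules/imgproc/src/shapedescr.cpp:361: error: (-201:Incorrect size of input array) There should be at least 5 points to fit the ellipse in function 'fitEllipseNoDirect'
```

```bash
python3 go.py .6345 .0857 .23 90;python3 -m handwheel '{"grip":[85,85,85,85,85,85,85,85],"slide":[[1.5,0.4,-1],[3,0.8,-1],[4.5,1.3,-1],[6,1.8,-1],[7.5,2.3,-1],[8.6,2.5,-1],[8.6,2.55,-0.7],[8.6,2.55,-0.7]],"turn":[0,0,0,0,0,0,0,0]}'
python3 - <<'E'
from rims import *
w=cam('wrist');w=cam('wrist')
cv2.imwrite('pics/w14.png',w['image'])
E
python3 go.py .6345 .0857 .118 90
```

```text
t13.2 tcp [ 0.5704 -0.1296  0.2141] yaw 90.04 tiltz [-0.0116 -0.0049] F [0.19 1.03 0.65] M [ 0.01  -0.035 -0.009] g 0.996 q6 -0.34
slide [ 8.61  2.56 -0.71] turn 0.01
time: 14.05
tcp_pos: [0.6337, 0.0857, 0.2285]
ee_rot: [[-0.002, 1.0, -0.014], [1.0, 0.002, -0.006], [-0.006, -0.014, -1.0]]
contact_force: [0.3, 0.8, -0.8]
grip_width: 0.998
t14.2 tcp [0.6339 0.0844 0.2295] yaw 89.99 tiltz [-0.0127 -0.0057] F [-0.95  0.21  0.33] M [ 0.017 -0.021 -0.002] g 0.997 q6 0.03
slide [0.08 0.08 4.46] turn -0.00
```

View pics/w14.png

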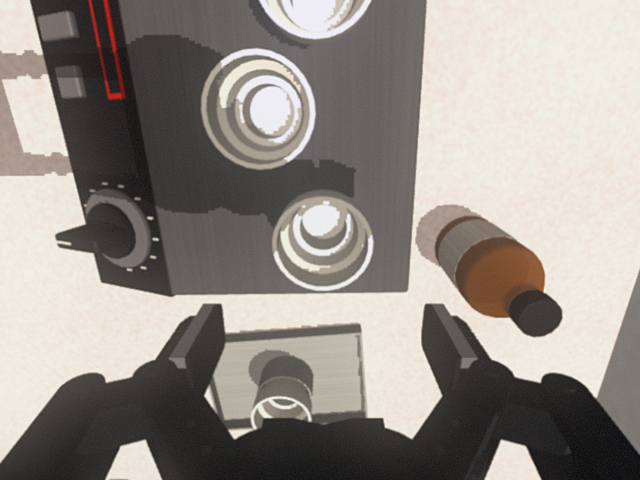

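```bash
python3 -m handwheel '{"grip":[85,85,85,85,85,85,85,85],"slide":[[0.08,0.08,1],[0.08,0.08,2],[0.08,0.08,2.8],[0.08,0.08,3.4],[0.08,0.08,3.9],[0.08,0.08,4.3],[0.08,0.08,4.46],[0.08,0.08,4.46]],"turn":[0,0,0,0,0,0,0,0]}';python3 go.py .6345 .0857 .118 90; python3 -m handwheel '{"grip":[75,68,62,60,60,60,60,60],"slide":[[0,0,0],[0,0,0],[0,0,0],[0,0,0],[0,0,0],[0,0,0],[0,0,0],[0,0,0]],"turn":[0,0,0,0,0,0,0,0]}' 40;python3 go.py
```

```text
time: 14.95
tcp_pos: [0.6344, 0.0855, 0.1177]
ee_rot: [[0.001, 1.0, -0.013], [1.0, -0.001, -0.006], [-0.006, -0.013, -1.0]]
contact_force: [-0.2, 0.3, -0.4]
grip_width: 0.999
t14.9 tcp [0.6344 0.0855 0.1177] yaw 89.97 tiltz [-0.0132 -0.0058] F [-0.16  0.26 -0.41] M [-0.017 -0.028  0.005] g 0.999 q6 0.03
slide [ 0.01  0.01 -0.01] turn -0.01
time: 15.75
tcp_pos: [0.6348, 0.0855, 0.1188]
ee_rot: [[0.0, 1.0, -0.011], [1.0, -0.0, -0.006], [-0.006, -0.011, -1.0]]
contact_force: [-1.5, -0.6, 5.0]
grip_width: 0.778
t15.8 tcp [0.6348 0.0855 0.1188] yaw 89.98 tiltz [-0.0115 -0.0058] F [-1.49 -0.55  5.05] M [ 0.027  0.175 -0.02 ] g 0.778 q6 0.03
```

```bash
python3 -m handwheel '{"grip":[60,60,60,60,60,60,60,60],"slide":[[0,0,-1],[0,0,-2],[0,0,-3.5],[0,0,-4],[-1,-0.2,-4.3],[-2.4,-0.5,-4.3],[-3.8,-0.8,-4.3],[-5,-1,-4.3]],"turn":[0,0,0,0,0,0,0,0]}' 50;python3 go.py .5865 -.1555 .22 90
```

```text
time: 16.55
tcp_pos: [0.61, -0.0401, 0.2259]
ee_rot: [[0.0, 1.0, -0.013], [1.0, -0.0, -0.006], [-0.006, -0.013, -1.0]]
contact_force: [0.6, 0.5, -0.8]
grip_width: 0.774
t16.6 tcp [ 0.61   -0.0401  0.2259] yaw 89.99 tiltz [-0.0135 -0.0059] F [ 0.62  0.52 -0.78] M [-0.009  0.033 -0.024] g 0.774 q6 -0.17
slide [-4.61 -0.93  0.28] turn -0.00
```

```bash
python3 -m handwheel '{"grip":[60,60,60,60,60,60,60,60],"slide":[[-1.2,-0.25,0],[-2.4,-0.5,0],[-3.6,-0.75,0.2],[-4.6,-0.93,0.3],[-4.6,-0.93,0.3],[-4.6,-0.93,0.3],[-4.6,-0.93,0.3],[-4.6,-0.93,0.3]],"turn":[0,0,0,0,0,0,0,0]}' 50;python3 go.py .5865 -.1555 .068 90
python3 - <<'E'
from rims import *
w=cam('wrist')
cv2.imwrite('pics/w15.png',w['image'])
w=cam('scene');cv2.imwrite('pics/s15.png',cv2.resize(w['image'][180:380,200:440],(720,600)))
E
```

```text
time: 17.35
tcp_pos: [0.5867, -0.1541, 0.2192]
ee_rot: [[-0.001, 1.0, -0.014], [1.0, 0.001, -0.005], [-0.005, -0.014, -1.0]]
contact_force: [-0.3, -0.1, -0.9]
grip_width: 0.773
t17.4 tcp [ 0.5867 -0.1541  0.2192] yaw 90.06 tiltz [-0.0136 -0.0054] F [-0.33 -0.05 -0.92] M [0.059 0.072 0.007] g 0.773 q6 -0.36
slide [-0.02  0.07  6.05] turn 0.01
```

View pics/w15.png

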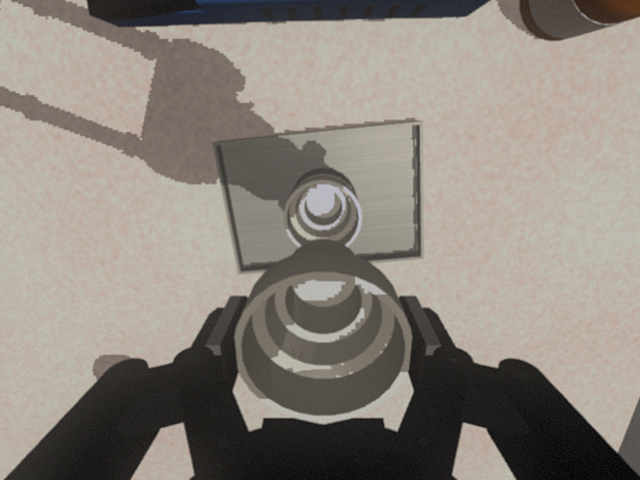

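View pics/s15.png

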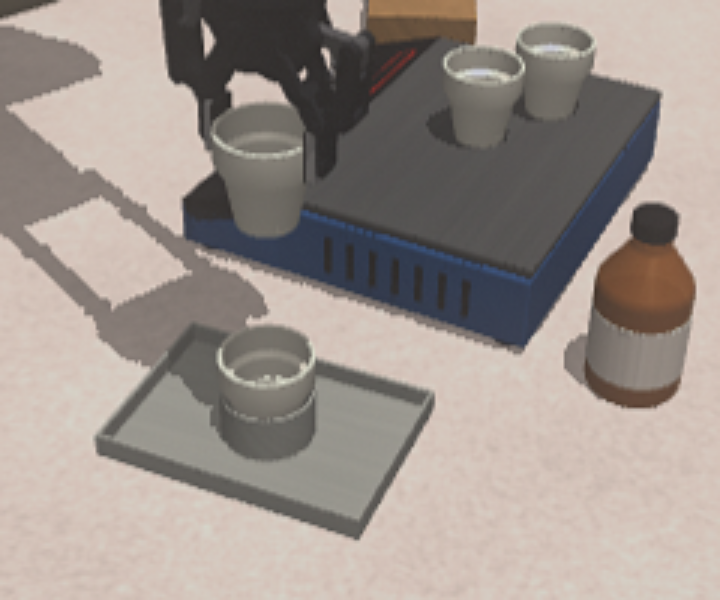

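```bash
python3 -m handwheel '{"grip":[60,60,60,60,60,60,60,60],"slide":[[-0.04,0.07,1],[-0.04,0.07,2],[-0.04,0.07,3],[-0.04,0.07,4],[-0.04,0.07,4.4],[-0.04,0.07,4.6],[-0.04,0.07,4.8],[-0.04,0.07,4.8]],"turn":[0,0,0,0,0,0,0,0]}' 50;python3 go.py .5865 -.1555 .068 90
python3 - <<'E'
from rims import *
w=cam('wrist')
cv2.imwrite('pics/w16.png',w['image'])
E
```

```text
time: 18.25
tcp_pos: [0.5873, -0.156, 0.0999]
ee_rot: [[-0.001, 1.0, -0.012], [1.0, 0.001, -0.006], [-0.006, -0.012, -1.0]]
contact_force: [-1.1, -0.3, -1.7]
grip_width: 0.774
t18.2 tcp [ 0.5873 -0.156   0.0999] yaw 90.07 tiltz [-0.0125 -0.0061] F [-1.11 -0.29 -1.7 ] M [ 0.005 -0.006 -0.003] g 0.774 q6 -0.36
slide [ 0.03 -0.02  1.27] turn 0.01
```

View pics/w16.png

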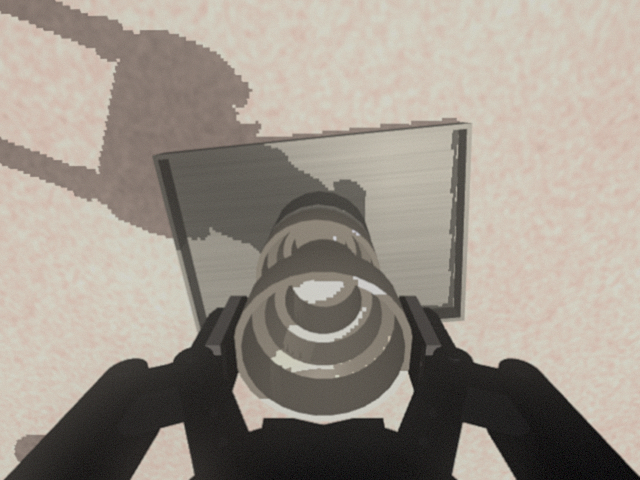

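```bash
python3 -m handwheel '{"grip":[60,60,60,60,60,60,60,60],"slide":[[0.03,0,0.2],[0.03,0,0.4],[0.03,0,0.6],[0.03,0,0.8],[0.03,0,0.9],[0.03,0,1],[0.03,0,1.1],[0.03,0,1.1]],"turn":[0,0,0,0,0,0,0,0]}' 50;python3 go.py .5865 -.1555 .068 90
```

```text
time: 19.1
tcp_pos: [0.587, -0.1554, 0.0723]
ee_rot: [[-0.001, 1.0, -0.013], [1.0, 0.001, -0.006], [-0.006, -0.013, -1.0]]
contact_force: [-0.2, -0.5, -1.5]
grip_width: 0.776
t19.1 tcp [ 0.587  -0.1554  0.0723] yaw 90.07 tiltz [-0.0126 -0.0061] F [-0.17 -0.48 -1.54] M [-0.002 -0.008 -0.018] g 0.776 q6 -0.36
slide [-0.   -0.02  0.17] turn 0.01
```

```bash
python3 -m handwheel '{"grip":[60,60,60,60,60,60,60,60],"slide":[[0,0,0.05],[0,0,0.1],[0,0,0.15],[0,0,0.2],[0,0,0.25],[0,0,0.3],[0,0,0.3],[0,0,0.3]],"turn":[0,0,0,0,0,0,0,0]}' 50;python3 go.py .5865 -.1555 .068 90
```

```text
time: 19.9
tcp_pos: [0.587, -0.1556, 0.0687]
ee_rot: [[-0.001, 1.0, -0.011], [1.0, 0.001, -0.007], [-0.007, -0.011, -1.0]]
contact_force: [-4.7, 1.8, 18.9]
grip_width: 0.77
t19.9 tcp [ 0.587  -0.1556  0.0687] yaw 90.08 tiltz [-0.0107 -0.0072] F [-4.66  1.84 18.94] M [ 0.283  1.044 -0.017] g 0.770 q6 -0.36
slide [ 0.01 -0.02  0.03] turn 0.01
```

```bash
python3 -m handwheel '{"grip":[66,70,76,82,85,85,85,85],"slide":[[0,0,0],[0,0,0],[0,0,0],[0,0,0],[0,0,0],[0,0,-1],[0,0,-2.5],[0,0,-4]],"turn":[0,0,0,0,0,0,0,0]}' 50;python3 go.py .585 -.13 .26 90;python3 -m handwheel '{"grip":[85,85,85,85,85,85,85,85],"slide":[[0.5,0,-1],[1,0,-2],[1,0,-3],[1,0,-3.4],[1,0,-3.4],[1,0,-3.4],[1,0,-3.4],[1,0,-3.4]],"turn":[0,0,0,0,0,0,0,0]}'
python3 - <<'E'
from rims import *
w=cam('wrist')
cv2.imwrite('pics/w17.png',w['image']);np.savez('w17.npz',**{k:np.array(v) for k,v in w.items()})
w=cam('scene');cv2.imwrite('pics/s17.png',cv2.resize(w['image'][180:380,200:440],(720,600)))
E
python3 go.py
```

```text
time: 20.7
tcp_pos: [0.5877, -0.1547, 0.1688]
ee_rot: [[-0.001, 1.0, -0.013], [1.0, 0.001, -0.006], [-0.006, -0.013, -1.0]]
contact_force: [0.3, 1.0, -0.1]
grip_width: 0.996
t20.7 tcp [ 0.5877 -0.1547  0.1688] yaw 90.08 tiltz [-0.0129 -0.0063] F [ 0.31  0.95 -0.14] M [-0.07  -0.081  0.002] g 0.996 q6 -0.36
slide [ 0.97 -0.15 -3.65] turn 0.01
time: 21.5
tcp_pos: [0.5881, -0.1292, 0.2521]
ee_rot: [[-0.001, 1.0, -0.016], [1.0, 0.001, -0.005], [-0.005, -0.016, -1.0]]
contact_force: [0.4, 0.7, -0.2]
grip_width: 1.0
t21.6 tcp [ 0.5884 -0.1292  0.2527] yaw 90.07 tiltz [-0.0145 -0.0058] F [-0.53 -0.28  0.3 ] M [ 0.014 -0.003 -0.049] g 0.993 q6 -0.33
```

View pics/w17.png

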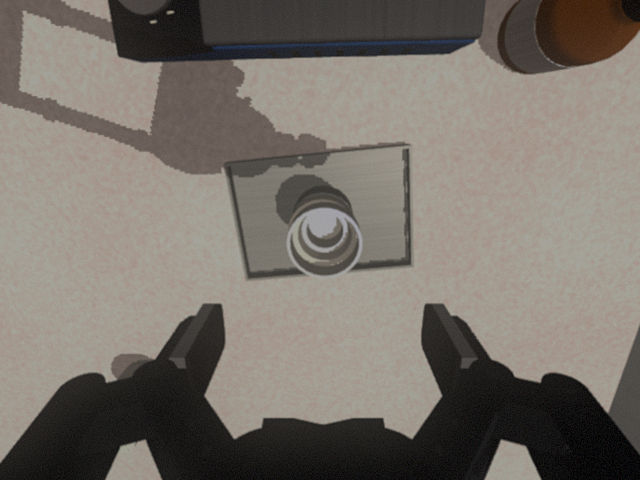

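View pics/s17.png

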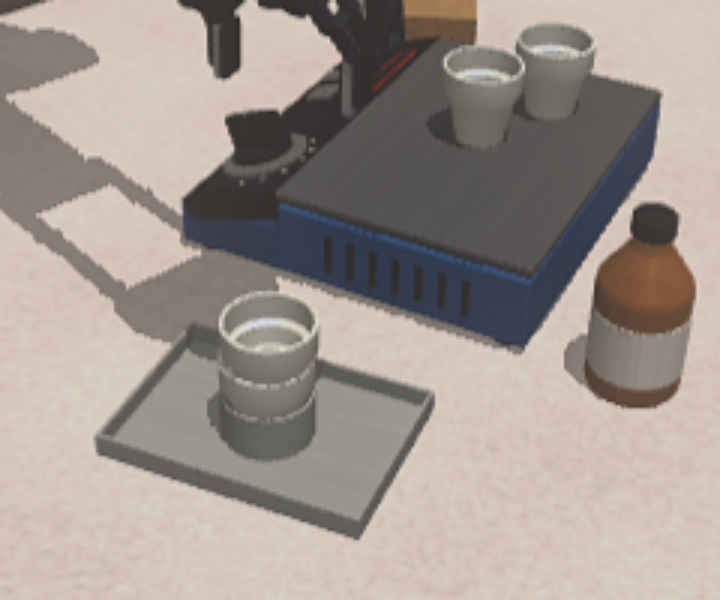

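```bash
python3 - <<'E'
from rims import *
w=dict(np.load('w17.npz'));e=rims(w,{'0':(280,200,368,282)},155)['0'];print(e,onplane(w,e[0],.101))
E
python3 go.py .596 .12 .30 90; python3 -m handwheel '{"grip":[85,85,85,85,85,85,85,85],"slide":[[1.5,0,-1],[3,0.1,-1.9],[5,0.1,-1.9],[6.8,0.2,-1.9],[8.5,0.3,-1.9],[10,0.3,-1.9],[10,0.3,-1.9],[10,0.3,-1.9]],"turn":[0,0,0,0,0,0,0,0]}'
python3 - <<'E'
from rims import *
w=cam('wrist');w=cam('wrist')
cv2.imwrite('pics/w18.png',w['image']);np.savez('w18.npz',**{k:np.array(v) for k,v in w.items()})
E
python3 go.py
```

```text
((328.7895812988281, 252.04147338867188), (75.16513061523438, 93.22938537597656), 145.14801025390625) [ 0.59327211 -0.1642678   0.101     ]
t21.6 tcp [ 0.5884 -0.1292  0.2527] yaw 90.07 tiltz [-0.0145 -0.0058] F [-0.53 -0.28  0.3 ] M [ 0.014 -0.003 -0.049] g 0.993 q6 -0.33
slide [ 9.96  0.29 -1.96] turn 0.01
time: 22.4
tcp_pos: [0.5961, 0.1216, 0.2981]
ee_rot: [[-0.003, 1.0, -0.015], [1.0, 0.003, -0.007], [-0.007, -0.015, -1.0]]
contact_force: [0.7, -0.4, 0.0]
grip_width: 0.994
t22.5 tcp [0.5963 0.12   0.2983] yaw 90.02 tiltz [-0.0151 -0.0067] F [ 0.2   0.41 -0.74] M [-0.002 -0.059 -0.027] g 0.994 q6 0.09
```

View pics/w18.png

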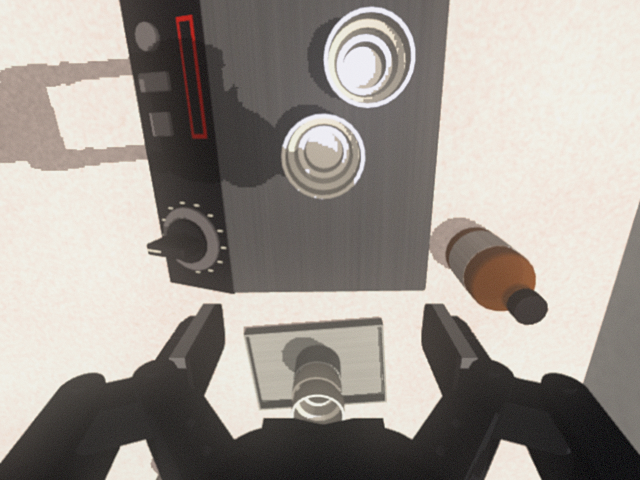

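```bash
python3 - <<'E'
from rims import *
w=dict(np.load('w17.npz'));print(onplane(w,(324.5,241.5),.101))
w=dict(np.load('w18.npz'));e=rims(w,{'A':(315,2,420,110),'B':(276,109,368,202)},140)
for n in e: print(n,e[n],onplane(w,e[n][0],.151).round(4))
E
python3 go.py .596 .1705 .118 90
```

```text
[ 0.58938755 -0.15416701  0.101     ]
A ((369.2018737792969, 56.78822708129883), (91.76696014404297, 102.20062255859375), 11.685486793518066) [0.6303 0.2433 0.151 ]
B ((323.0765380859375, 155.61036682128906), (84.1244888305664, 85.15050506591797), 166.7478790283203) [0.5962 0.171  0.151 ]
t22.5 tcp [0.5963 0.12   0.2983] yaw 90.02 tiltz [-0.0151 -0.0067] F [ 0.2   0.41 -0.74] M [-0.002 -0.059 -0.027] g 0.994 q6 0.09
slide [2.07 0.1  7.2 ] turn 0.00
```

```bash
python3 -m handwheel '{"grip":[85,85,85,85,85,85,85,85],"slide":[[1,0.05,0.5],[2,0.1,1.5],[2.05,0.1,3.3],[2.05,0.1,5],[2.05,0.1,5.8],[2.05,0.1,6.6],[2.07,0.1,7.2],[2.07,0.1,7.2]],"turn":[0,0,0,0,0,0,0,0]}';python3 go.py .596 .171 .118 90
```

```text
time: 23.3
tcp_pos: [0.5946, 0.1685, 0.1156]
ee_rot: [[0.002, 1.0, -0.02], [1.0, -0.002, -0.008], [-0.008, -0.02, -1.0]]
contact_force: [-0.6, -0.6, 0.4]
grip_width: 0.994
t23.3 tcp [0.5946 0.1685 0.1156] yaw 89.89 tiltz [-0.0202 -0.0079] F [-0.57 -0.57  0.38] M [ 0.019  0.025 -0.018] g 0.994 q6 0.17
slide [ 0.1   0.05 -0.1 ] turn -0.02
```

```bash
python3 -m handwheel '{"grip":[85,85,75,68,62,60,60,60],"slide":[[0.1,0.05,-0.1],[0.1,0.05,-0.1],[0.1,0.05,-0.1],[0.1,0.05,-0.1],[0.1,0.05,-0.1],[0.1,0.05,-0.1],[0.1,0.05,-0.1],[0.1,0.05,-0.1]],"turn":[0,0,0,0,0,0,0,0]}' 50;python3 go.py .596 .171 .118 90; python3 -m handwheel '{"grip":[60,60,60,60,60,60,60,60],"slide":[[0,0,0],[0,0,-1],[0,0,-2],[0,0,-3],[0,0,-3.8],[0,0,-4.4],[0,0,-4.4],[0,0,-4.4]],"turn":[0,0,0,0,0,0,0,0]}' 50;python3 go.py .5885 -.155 .23 90
```

```text
time: 24.1
tcp_pos: [0.5963, 0.171, 0.1197]
ee_rot: [[0.002, 1.0, -0.018], [1.0, -0.002, -0.008], [-0.008, -0.018, -1.0]]
contact_force: [-1.6, -0.6, 5.2]
grip_width: 0.78
t24.1 tcp [0.5963 0.171  0.1197] yaw 89.91 tiltz [-0.0183 -0.0082] F [-1.63 -0.6   5.18] M [-0.197  0.205 -0.034] g 0.780 q6 0.17
slide [ 0.   -0.01  0.07] turn -0.01
time: 24.9
tcp_pos: [0.598, 0.1719, 0.2292]
ee_rot: [[0.001, 1.0, -0.019], [1.0, -0.002, -0.008], [-0.008, -0.019, -1.0]]
contact_force: [-0.4, -0.7, -2.0]
grip_width: 0.78
t24.9 tcp [0.598  0.1719 0.2292] yaw 89.92 tiltz [-0.0187 -0.0082] F [-0.38 -0.67 -2.01] M [0.001 0.036 0.022] g 0.780 q6 0.17
slide [-13.08  -0.36   0.08] turn -0.01
```

```bash
python3 -m handwheel '{"grip":[60,60,60,60,60,60,60,60],"slide":[[-1.6,0,0],[-3.6,-0.1,0],[-5.6,-0.2,0],[-7.6,-0.2,0],[-9.6,-0.3,0],[-11.4,-0.36,0],[-13.1,-0.36,0],[-13.1,-0.36,0]],"turn":[0,0,0,0,0,0,0,0]}' 50;python3 go.py .5885 -.155 .23 90
python3 - <<'E'
from rims import *
w=cam('wrist');w=cam('wrist')
cv2.imwrite('pics/w19.png',w['image']);np.savez('w19.npz',**{k:np.array(v) for k,v in w.items()})
E
python3 go.py .5885 -.155 .1 90
```

```text
time: 25.7
tcp_pos: [0.5877, -0.1613, 0.23]
ee_rot: [[0.007, 1.0, -0.021], [1.0, -0.007, -0.011], [-0.011, -0.021, -1.0]]
contact_force: [-0.6, 0.3, -2.1]
grip_width: 0.781
t25.7 tcp [ 0.5877 -0.1613  0.23  ] yaw 89.59 tiltz [-0.0214 -0.0108] F [-0.65  0.32 -2.11] M [0.002 0.04  0.015] g 0.781 q6 -0.36
slide [ 0.25  0.03 -0.  ] turn -0.07
t25.8 tcp [ 0.5877 -0.1562  0.2302] yaw 89.78 tiltz [-0.0216 -0.0063] F [ 0.84  1.46 -0.68] M [ 0.008 -0.011 -0.042] g 0.790 q6 -0.36
slide [0.08 0.14 5.21] turn -0.04
```

View pics/w19.png

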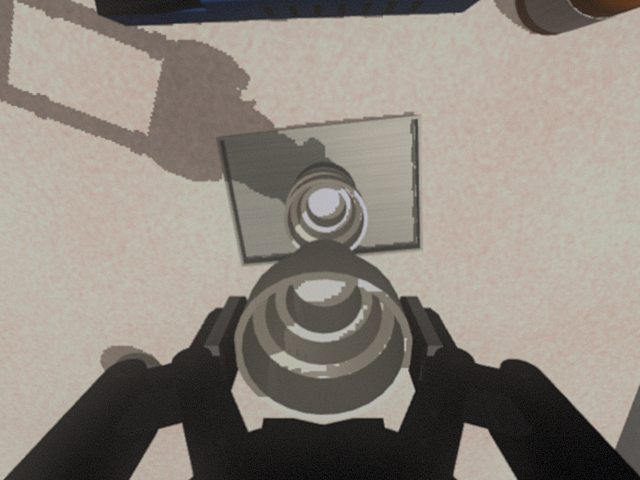

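```bash
python3 -m handwheel '{"grip":[60,60,60,60,60,60,60,60],"slide":[[0.08,0.14,0.5],[0.08,0.14,1.2],[0.08,0.14,2],[0.08,0.14,2.8],[0.08,0.14,3.4],[0.08,0.14,3.9],[0.08,0.14,3.9],[0.08,0.14,3.9]],"turn":[0,0,0,0,0,0,0,0]}' 60;python3 go.py .5885 -.155 .1 90
python3 - <<'E'
from rims import *
w=cam('wrist')
cv2.imwrite('pics/w20.png',w['image']);np.savez('w20.npz',**{k:np.array(v) for k,v in w.items()})
E
python3 go.py .5885 -.155 .1 90
```

```text
time: 26.6
tcp_pos: [0.5892, -0.154, 0.1324]
ee_rot: [[0.003, 1.0, -0.022], [1.0, -0.003, -0.006], [-0.006, -0.022, -1.0]]
contact_force: [-0.9, 0.2, -1.0]
grip_width: 0.781
t26.6 tcp [ 0.5892 -0.154   0.1324] yaw 89.84 tiltz [-0.022 -0.006] F [-0.88  0.23 -1.  ] M [ 0.036 -0.045 -0.003] g 0.781 q6 -0.35
slide [-0.03  0.    1.3 ] turn -0.03
t26.6 tcp [ 0.5897 -0.1544  0.1331] yaw 89.83 tiltz [-0.0206 -0.0066] F [-0.12  0.73 -1.28] M [ 0.005 -0.043 -0.026] g 0.781 q6 -0.35
slide [-0.01 -0.02  1.32] turn -0.03
```

View pics/w20.png

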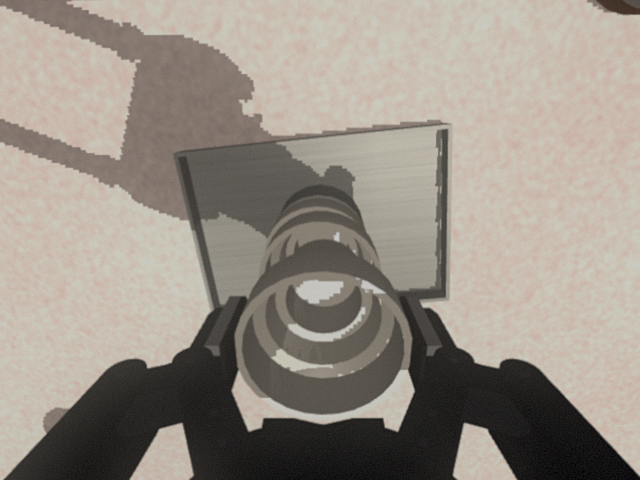

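```bash
python3 -m handwheel '{"grip":[60,60,60,60,60,60,60,60],"slide":[[0,0,0.2],[0,0,0.4],[0,0,0.6],[0,0,0.8],[0,0,0.95],[0,0,1.1],[0,0,1.15],[0,0,1.15]],"turn":[0,0,0,0,0,0,0,0]}' 50;python3 go.py .5885 -.155 .1 90;  python3 -m handwheel '{"grip":[60,60,60,60,60,60,60,60],"slide":[[0,0,0.05],[0,0,0.1],[0,0,0.15],[0,0,0.2],[0,0,0.25],[0,0,0.25],[0,0,0.25],[0,0,0.25]],"turn":[0,0,0,0,0,0,0,0]}' 50;python3 go.py .5885 -.155 .1 90
```

```text
time: 27.45
tcp_pos: [0.589, -0.1546, 0.1041]
ee_rot: [[0.003, 1.0, -0.021], [1.0, -0.003, -0.006], [-0.007, -0.021, -1.0]]
contact_force: [0.5, 0.2, -0.2]
grip_width: 0.777
t27.4 tcp [ 0.589  -0.1546  0.1041] yaw 89.82 tiltz [-0.021  -0.0065] F [ 0.48  0.23 -0.21] M [ 0.009 -0.05  -0.018] g 0.777 q6 -0.35
slide [-0.01 -0.01  0.16] turn -0.03
time: 28.25
tcp_pos: [0.5895, -0.1549, 0.0997]
ee_rot: [[0.003, 1.0, -0.019], [1.0, -0.003, -0.007], [-0.007, -0.019, -1.0]]
contact_force: [-1.2, 0.7, 6.8]
grip_width: 0.782
t28.2 tcp [ 0.5895 -0.1549  0.0997] yaw 89.82 tiltz [-0.0188 -0.0073] F [-1.2   0.66  6.82] M [ 0.047  0.242 -0.039] g 0.782 q6 -0.35
slide [-0.01 -0.04 -0.01] turn -0.03
```

```bash
python3 -m handwheel '{"grip":[60,60,68,72,78,85,85,85],"slide":[[0,0,0.05],[0,0,0.05],[0,0,0],[0,0,0],[0,0,0],[0,0,0],[0,0,-1],[0,0,-2]],"turn":[0,0,0,0,0,0,0,0]}' 50;python3 go.py .5885 -.10 .30 90;python3 -m handwheel '{"grip":[85,85,85,85,85,85,85,85],"slide":[[0,0,-1.5],[0.5,0,-3.5],[1,0,-5],[1.5,0,-5.7],[2,0,-5.7],[2,0,-5.7],[2,0,-5.7],[2,0,-5.7]],"turn":[0,0,0,0,0,0,0,0]}'
python3 - <<'E'
from rims import *
w=cam('wrist')
cv2.imwrite('pics/w21.png',w['image']);np.savez('w21.npz',**{k:np.array(v) for k,v in w.items()})
w=cam('scene');cv2.imwrite('pics/s21.png',cv2.resize(w['image'][180:380,200:440],(720,600)))
E
python3 go.py
```

```text
time: 29.05
tcp_pos: [0.5898, -0.1543, 0.1492]
ee_rot: [[0.003, 1.0, -0.021], [1.0, -0.003, -0.006], [-0.006, -0.021, -1.0]]
contact_force: [0.7, -0.2, -0.1]
grip_width: 0.995
t29.1 tcp [ 0.5898 -0.1543  0.1492] yaw 89.82 tiltz [-0.0213 -0.0063] F [ 0.66 -0.21 -0.14] M [-0.014  0.011  0.003] g 0.995 q6 -0.35
slide [ 2.13 -0.19 -6.04] turn -0.03
time: 29.85
tcp_pos: [0.5923, -0.1036, 0.2893]
ee_rot: [[0.003, 1.0, -0.025], [1.0, -0.004, -0.006], [-0.006, -0.025, -1.0]]
contact_force: [0.8, -1.0, -0.2]
grip_width: 0.999
t29.9 tcp [ 0.5926 -0.1038  0.2899] yaw 89.78 tiltz [-0.0237 -0.0059] F [0.27 0.41 0.25] M [ 0.029 -0.055  0.041] g 1.000 q6 -0.28
```

View pics/w21.png

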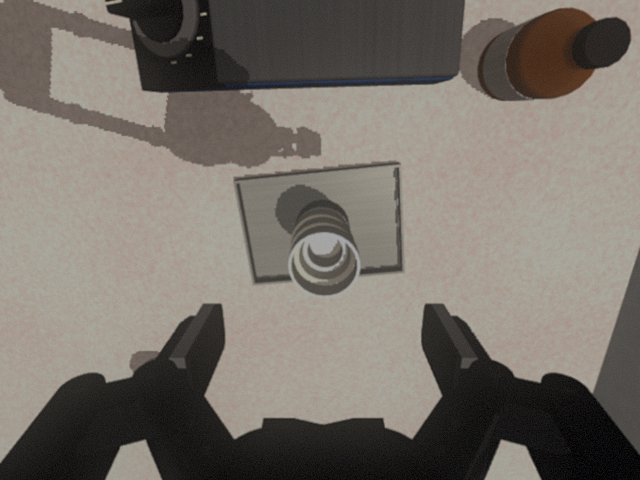

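View pics/s21.png

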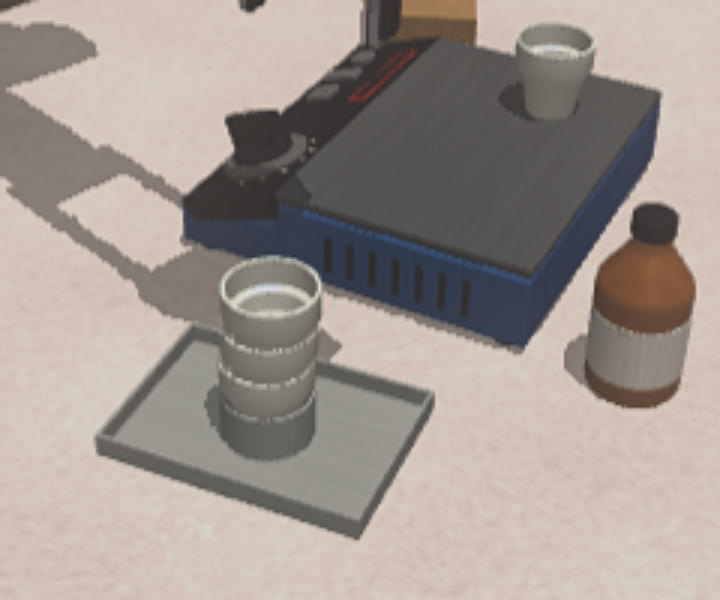

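```bash
python3 - <<'E'
from rims import *
w=dict(np.load('w21.npz'));print(onplane(w,(324.5,262.5),.131))
E
python3 go.py .6303 .20 .28 90; python3 -m handwheel '{"grip":[85,85,85,85,85,85,85,85],"slide":[[1.5,0,0],[3.5,0.3,0],[5.5,0.5,0],[7.5,0.8,0],[9.5,1.1,0],[11.2,1.4,0.1],[12.2,1.5,0.2],[12.2,1.5,0.2]],"turn":[0,0,0,0,0,0,0,0]}'
python3 - <<'E'
from rims import *
w=cam('wrist');w=cam('wrist')
cv2.imwrite('pics/w22.png',w['image']);np.savez('w22.npz',**{k:np.array(v) for k,v in w.items()})
E
python3 go.py
```

```text
[ 0.5918704  -0.15233071  0.131     ]
t29.9 tcp [ 0.5926 -0.1038  0.2899] yaw 89.78 tiltz [-0.0237 -0.0059] F [0.27 0.41 0.25] M [ 0.029 -0.055  0.041] g 1.000 q6 -0.28
slide [12.16  1.47  0.29] turn -0.04
time: 30.75
tcp_pos: [0.6309, 0.2044, 0.2802]
ee_rot: [[-0.0, 1.0, -0.026], [1.0, 0.0, -0.005], [-0.005, -0.026, -1.0]]
contact_force: [-0.3, -0.8, -0.5]
grip_width: 1.0
t30.9 tcp [0.631  0.2007 0.2812] yaw 89.83 tiltz [-0.0253 -0.0074] F [ 0.55 -0.34 -0.05] M [0.024 0.014 0.011] g 0.994 q6 0.21
```

View pics/w22.png

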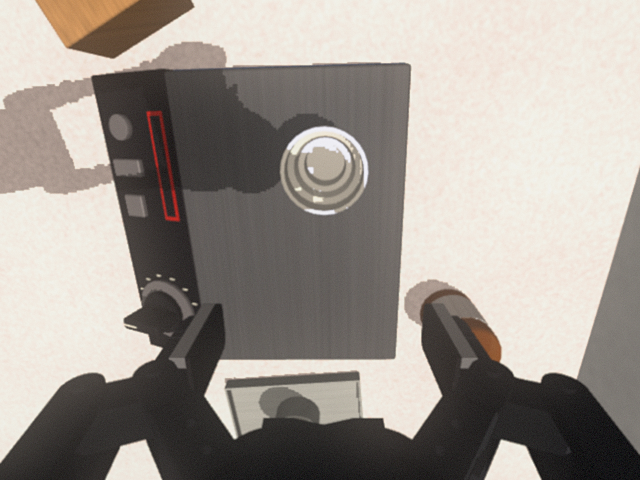

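```bash
python3 - <<'E'
from rims import *
w=dict(np.load('w22.npz'));e=rims(w,{'A':(276,120,374,220)},140)
for n in e: print(n,e[n],onplane(w,e[n][0],.151).round(4))
E
python3 go.py .6305 .2435 .119 90
```

```text
A ((324.03045654296875, 170.17422485351562), (87.84246063232422, 88.89306640625), 174.3751983642578) [0.6307 0.2436 0.151 ]
t30.9 tcp [0.631  0.2007 0.2812] yaw 89.83 tiltz [-0.0253 -0.0074] F [ 0.55 -0.34 -0.05] M [0.024 0.014 0.011] g 0.994 q6 0.21
slide [1.76 0.14 6.47] turn -0.03
```

```bash
python3 -m handwheel '{"grip":[85,85,85,85,85,85,85,85],"slide":[[0.8,0.05,0.3],[1.76,0.14,1],[1.76,0.14,2.6],[1.76,0.14,4.2],[1.76,0.14,5.4],[1.76,0.14,6.2],[1.76,0.14,6.5],[1.76,0.14,6.5]],"turn":[0,0,0,0,0,0,0,0]}';python3 go.py .6307 .2436 .119 90
```

```text
time: 31.65
tcp_pos: [0.63, 0.2427, 0.1172]
ee_rot: [[0.004, 1.0, -0.028], [1.0, -0.004, -0.008], [-0.008, -0.028, -1.0]]
contact_force: [0.3, -1.0, -0.6]
grip_width: 0.999
t31.6 tcp [0.63   0.2427 0.1172] yaw 89.75 tiltz [-0.0276 -0.0079] F [ 0.3  -1.04 -0.58] M [-0.057  0.004 -0.037] g 0.999 q6 0.27
slide [ 0.04  0.02 -0.07] turn -0.04
```

```bash
python3 -m handwheel '{"grip":[85,85,75,68,62,60,60,60],"slide":[[0.04,0.02,-0.1],[0.04,0.02,-0.1],[0.04,0.02,-0.1],[0.04,0.02,-0.1],[0.04,0.02,-0.1],[0.04,0.02,-0.1],[0.04,0.02,-0.1],[0.04,0.02,-0.1]],"turn":[0,0,0,0,0,0,0,0]}' 50;python3 go.py; python3 -m handwheel '{"grip":[60,60,60,60,60,60,60,60],"slide":[[0,0,0],[0,0,-1],[0,0,-2],[0,0,-3],[0,0,-4],[0,0,-5],[0,0,-5.4],[0,0,-5.4]],"turn":[0,0,0,0,0,0,0,0]}' 50;python3 go.py .590 -.153 .25 90
```

```text
time: 32.45
tcp_pos: [0.6309, 0.2439, 0.1215]
ee_rot: [[0.004, 1.0, -0.026], [1.0, -0.004, -0.007], [-0.008, -0.026, -1.0]]
contact_force: [-1.5, -0.8, 5.7]
grip_width: 0.788
t32.5 tcp [0.6309 0.2439 0.1215] yaw 89.76 tiltz [-0.0257 -0.0074] F [-1.46 -0.78  5.72] M [-0.108  0.225 -0.001] g 0.788 q6 0.27
time: 33.25
tcp_pos: [0.6351, 0.2451, 0.2578]
ee_rot: [[0.004, 1.0, -0.023], [1.0, -0.004, -0.007], [-0.007, -0.023, -1.0]]
contact_force: [0.9, 0.4, -1.6]
grip_width: 0.782
t33.2 tcp [0.6351 0.2451 0.2578] yaw 89.76 tiltz [-0.0226 -0.0066] F [ 0.87  0.43 -1.57] M [ 0.041 -0.054  0.033] g 0.782 q6 0.27
slide [-15.93  -1.73   0.46] turn -0.04
```

```bash
python3 -m handwheel '{"grip":[60,60,60,60,60,60,60,60],"slide":[[-1.6,-0.2,0],[-3.4,-0.4,0],[-5.2,-0.6,0],[-7,-0.8,0],[-8.8,-1,0],[-10.6,-1.2,0],[-12.2,-1.4,0],[-13.4,-1.5,0]],"turn":[0,0,0,0,0,0,0,0]}' 50;python3 go.py .590 -.153 .25 90
```

```text
time: 34.05
tcp_pos: [0.5946, -0.0921, 0.2588]
ee_rot: [[0.006, 1.0, -0.026], [1.0, -0.006, -0.006], [-0.007, -0.026, -1.0]]
contact_force: [1.1, -0.1, -1.4]
grip_width: 0.779
t34.0 tcp [ 0.5946 -0.0921  0.2588] yaw 89.68 tiltz [-0.0263 -0.0065] F [ 1.11 -0.05 -1.4 ] M [ 0.008 -0.013  0.023] g 0.779 q6 -0.25
slide [-2.43 -0.16  0.37] turn -0.05
```

```bash
python3 -m handwheel '{"grip":[60,60,60,60,60,60,60,60],"slide":[[-1.3,-0.1,0],[-2.4,-0.2,0],[-2.4,-0.2,0],[-2.4,-0.2,0],[-2.4,-0.2,0],[-2.4,-0.2,0],[-2.4,-0.2,0],[-2.4,-0.2,0]],"turn":[0,0,0,0,0,0,0,0]}' 50;python3 - <<'E'
from rims import *
w=cam('wrist')
cv2.imwrite('pics/w23.png',w['image'])
E
python3 go.py .590 -.153 .175 90
```

```text
time: 34.85
tcp_pos: [0.5894, -0.1514, 0.2594]
ee_rot: [[0.005, 1.0, -0.026], [1.0, -0.005, -0.006], [-0.007, -0.026, -1.0]]
contact_force: [-0.2, -0.2, -1.3]
grip_width: 0.786
t34.9 tcp [ 0.5894 -0.1515  0.2594] yaw 89.73 tiltz [-0.0261 -0.0065] F [-0.75 -0.45 -1.51] M [-0.018 -0.022  0.04 ] g 0.782 q6 -0.35
slide [-0.04  0.11  3.38] turn -0.05
```

View pics/w23.png

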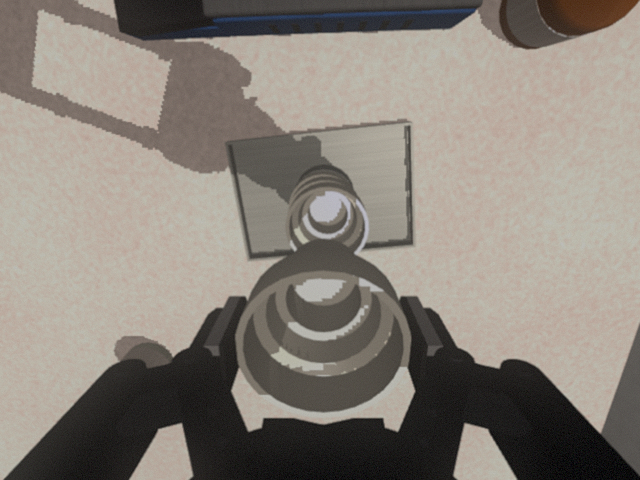

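```bash
python3 go.py .591 -.1535 .165 90; python3 -m handwheel '{"grip":[60,60,60,60,60,60,60,60],"slide":[[-0.05,0.17,0.5],[-0.05,0.17,1.2],[-0.05,0.17,2],[-0.05,0.17,2.8],[-0.05,0.17,3.4],[-0.05,0.17,3.7],[-0.05,0.17,3.7],[-0.05,0.17,3.7]],"turn":[0,0,0,0,0,0,0,0]}' 50;python3 - <<'E'
from rims import *
w=cam('wrist')
cv2.imwrite('pics/w24.png',w['image'])
E
python3 go.py .5905 -.1535 .136 90
```

```text
t34.9 tcp [ 0.5894 -0.1515  0.2594] yaw 89.73 tiltz [-0.0261 -0.0065] F [-0.75 -0.45 -1.51] M [-0.018 -0.022  0.04 ] g 0.782 q6 -0.35
slide [-0.05  0.16  3.77] turn -0.05
time: 35.7
tcp_pos: [0.5917, -0.1535, 0.1671]
ee_rot: [[0.005, 1.0, -0.025], [1.0, -0.005, -0.007], [-0.007, -0.025, -1.0]]
contact_force: [0.2, -0.5, -1.1]
grip_width: 0.78
t35.8 tcp [ 0.5919 -0.1536  0.1676] yaw 89.73 tiltz [-0.0245 -0.0071] F [-0.12  0.96 -1.32] M [ 0.014 -0.015  0.035] g 0.783 q6 -0.35
slide [ 0.01 -0.02  1.26] turn -0.05
```

View pics/w24.png

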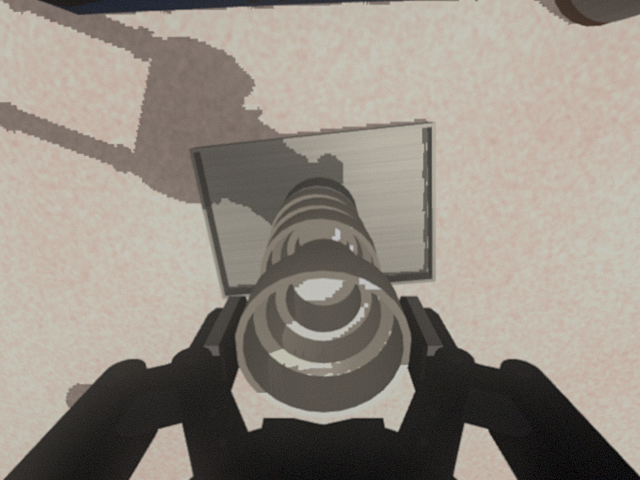

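```bash
python3 -m handwheel '{"grip":[60,60,60,60,60,60,60,60],"slide":[[0,0,0.2],[0,-0.02,0.4],[0,-0.02,0.6],[0,-0.02,0.8],[0,-0.02,1],[0,-0.02,1.15],[0,-0.02,1.25],[0,-0.02,1.25]],"turn":[0,0,0,0,0,0,0,0]}' 50;python3 go.py .590 -.1535 .1315 90;  python3 -m handwheel '{"grip":[60,60,60,60,60,60,60,60],"slide":[[0,0,0.05],[0,0,0.1],[0,0,0.15],[0,0,0.2],[0,0,0.23],[0,0,0.23],[0,0,0.23],[0,0,0.23]],"turn":[0,0,0,0,0,0,0,0]}' 50;python3 go.py .590 -.1535 .1315 90
```

```text
time: 36.55
tcp_pos: [0.5904, -0.1537, 0.1359]
ee_rot: [[0.005, 1.0, -0.025], [1.0, -0.005, -0.007], [-0.007, -0.025, -1.0]]
contact_force: [-0.1, -0.7, -2.0]
grip_width: 0.786
t36.5 tcp [ 0.5904 -0.1537  0.1359] yaw 89.73 tiltz [-0.0253 -0.0068] F [-0.06 -0.74 -1.96] M [0.018 0.041 0.037] g 0.786 q6 -0.35
slide [ 0.01 -0.01  0.18] turn -0.05
time: 37.35
tcp_pos: [0.591, -0.154, 0.1313]
ee_rot: [[0.005, 1.0, -0.023], [1.0, -0.005, -0.008], [-0.008, -0.023, -1.0]]
contact_force: [-0.6, 0.3, 6.1]
grip_width: 0.78
t37.4 tcp [ 0.591  -0.154   0.1313] yaw 89.73 tiltz [-0.023  -0.0076] F [-0.64  0.33  6.06] M [ 0.03  -0.038  0.012] g 0.780 q6 -0.35
slide [ 0.02 -0.04 -0.01] turn -0.05
```

Seated at the expected height. Release, rise, look.

```bash
python3 -m handwheel '{"grip":[60,60,68,72,78,85,85,85],"slide":[[0,0,0.05],[0,0,0.05],[0,0,0],[0,0,0],[0,0,0],[0,0,0],[0,0,-1],[0,0,-2]],"turn":[0,0,0,0,0,0,0,0]}' 50;python3 -m handwheel '{"grip":[85,85,85,85,85,85,85,85],"slide":[[0,0,-1.5],[0.5,0,-3],[1,0,-4.5],[1.5,0,-5],[2,0,-5],[2,0,-5],[2,0,-5],[2,0,-5]],"turn":[0,0,0,0,0,0,0,0]}'
python3 - <<'E'
from rims import *
w=cam('wrist')
cv2.imwrite('pics/w25.png',w['image']);np.savez('w25.npz',**{k:np.array(v) for k,v in w.items()})
w=cam('scene');cv2.imwrite('pics/s25.png',cv2.resize(w['image'][180:380,200:440],(720,600)))
E
python3 go.py
```

```text
time: 38.15
tcp_pos: [0.5915, -0.1534, 0.1808]
ee_rot: [[0.005, 1.0, -0.026], [1.0, -0.005, -0.007], [-0.007, -0.026, -1.0]]
contact_force: [0.2, -0.6, -0.4]
grip_width: 0.992
time: 38.95
tcp_pos: [0.5942, -0.1028, 0.3033]
ee_rot: [[0.005, 1.0, -0.029], [1.0, -0.005, -0.006], [-0.006, -0.029, -1.0]]
contact_force: [0.1, -0.4, 0.3]
grip_width: 0.995
t39.0 tcp [ 0.5946 -0.103   0.304 ] yaw 89.69 tiltz [-0.0281 -0.0062] F [-0.2  -0.3  -0.16] M [-0.053  0.019 -0.038] g 0.995 q6 -0.27
```

View pics/w25.png

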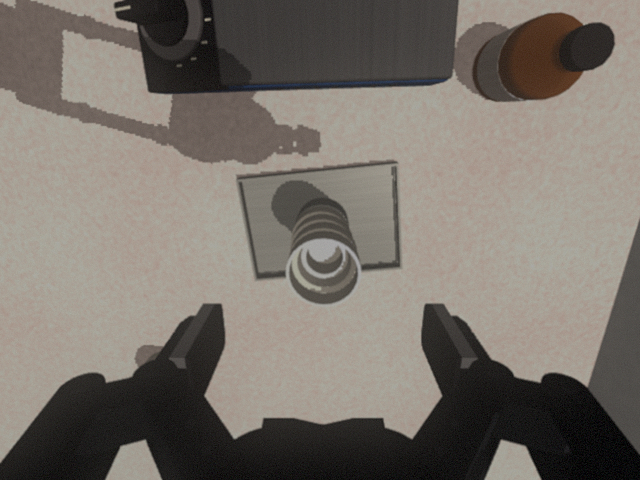

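View pics/s25.png

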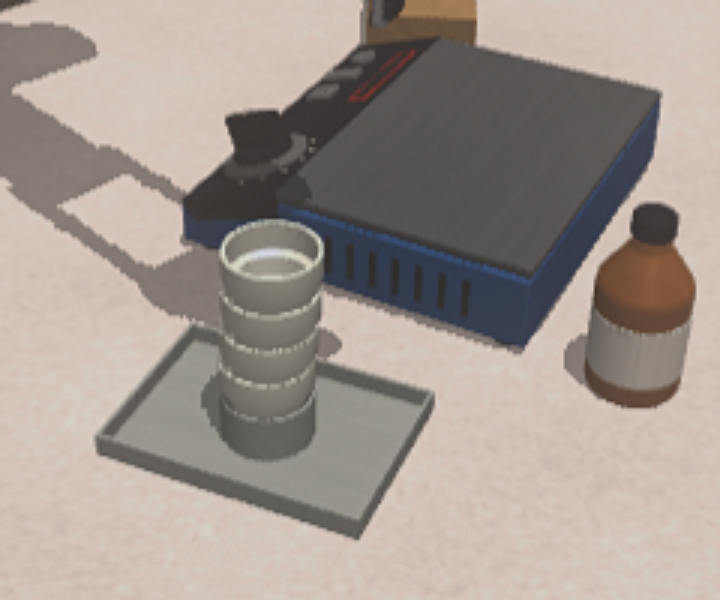

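Run:
```python
from h import *
w=cam('scene');cv2.imwrite('pics/s26.png',cv2.resize(w['image'][245:340,255:325],(590,800)[:2] if 0 else (442,600),interpolation=cv2.INTER_CUBIC))
```

```text
(no output)
```

View pics/s26.png

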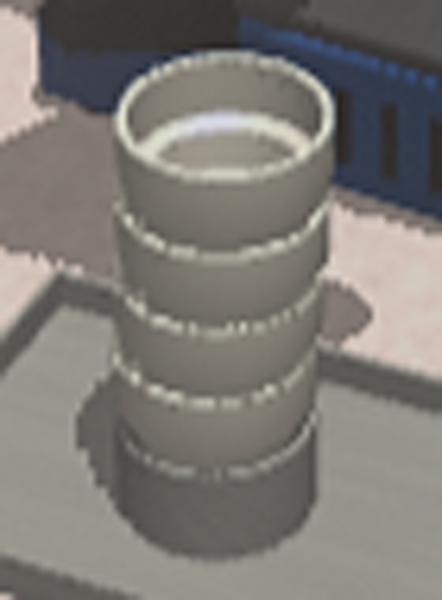

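```bash
python3 go.py .43 .17 .26 90; python3 -m handwheel '{"grip":[85,85,80,70,60,50,40,30],"slide":[[1,-0.5,0],[2.5,-1.5,0],[4,-2.5,0],[5.5,-3.5,0.5],[7,-4.5,1],[8.5,-5.5,1.5],[10,-6.3,1.6],[11,-6.6,1.6]],"turn":[0,0,0,0,0,0,0,0]}' 40; python3 -m handwheel '{"grip":[10,0,0,0,0,0,0,0],"slide":[[0,0,0],[0,0,0],[0,0,0],[0,0,0],[0,0,0],[0,0,0],[0,0,0],[0,0,0]],"turn":[0,0,0,0,0,0,0,0]}' 40
python3 - <<'E'
from rims import *
w=cam('wrist')
cv2.imwrite('pics/w27.png',w['image']);np.savez('w27.npz',**{k:np.array(v) for k,v in w.items()})
E
python3 go.py
```

```text
t39.1 tcp [ 0.5947 -0.103   0.3043] yaw 89.69 tiltz [-0.0275 -0.0062] F [-0.45 -0.14  0.48] M [-0.002  0.009 -0.01 ] g 0.994 q6 -0.27
slide [10.9  -6.6   1.88] turn -0.05
time: 39.9
tcp_pos: [0.4274, 0.1742, 0.2665]
ee_rot: [[0.004, 1.0, -0.03], [1.0, -0.005, -0.006], [-0.006, -0.03, -1.0]]
contact_force: [0.8, -0.6, 0.5]
grip_width: 0.355
time: 40.7
tcp_pos: [0.4275, 0.174, 0.2665]
ee_rot: [[0.005, 1.0, -0.03], [1.0, -0.005, -0.006], [-0.006, -0.03, -1.0]]
contact_force: [-0.9, -0.7, 0.2]
grip_width: -0.002
t40.8 tcp [0.4274 0.1741 0.2665] yaw 89.74 tiltz [-0.0298 -0.006 ] F [ 0.36  1.13 -0.29] M [ 0.047 -0.043 -0.006] g 0.001 q6 0.24
```

View pics/w27.png

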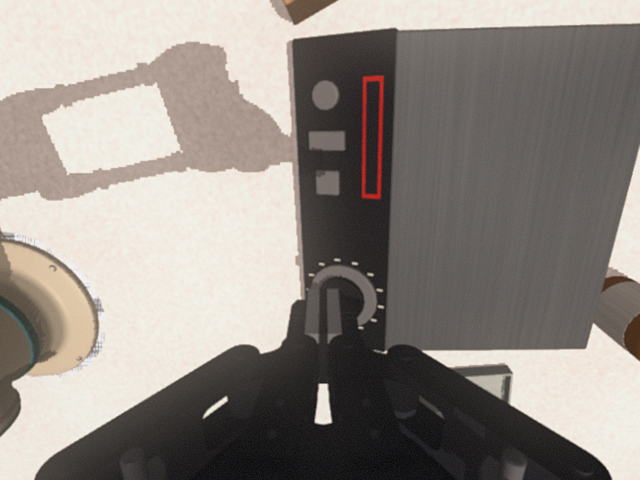

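```bash
python3 go.py .42 .19 .19 90; python3 -m handwheel '{"grip":[0,0,0,0,0,0,0,0],"slide":[[0.3,-0.1,1],[0.6,-0.2,2],[0.6,-0.2,3],[0.6,-0.2,3],[0.6,-0.2,3],[0.6,-0.2,3],[0.6,-0.2,3],[0.6,-0.2,3]],"turn":[0,0,0,0,0,0,0,0]}' 40
python3 - <<'E'
from rims import *
w=cam('wrist')
cv2.imwrite('pics/w28.png',w['image']);np.savez('w28.npz',**{k:np.array(v) for k,v in w.items()})
E
python3 go.py
```

```text
t40.8 tcp [0.4274 0.1741 0.2665] yaw 89.74 tiltz [-0.0298 -0.006 ] F [ 0.36  1.13 -0.29] M [ 0.047 -0.043 -0.006] g 0.001 q6 0.24
slide [ 0.65 -0.21  3.06] turn -0.04
time: 41.55
tcp_pos: [0.421, 0.1888, 0.1926]
ee_rot: [[0.005, 1.0, -0.028], [1.0, -0.005, -0.005], [-0.006, -0.028, -1.0]]
contact_force: [0.0, -0.5, 0.5]
grip_width: -0.003
t41.6 tcp [0.4208 0.1887 0.1924] yaw 89.73 tiltz [-0.0282 -0.0055] F [ 0.73 -0.18  0.43] M [-0.035  0.037 -0.048] g 0.001 q6 0.27
```

View pics/w28.png

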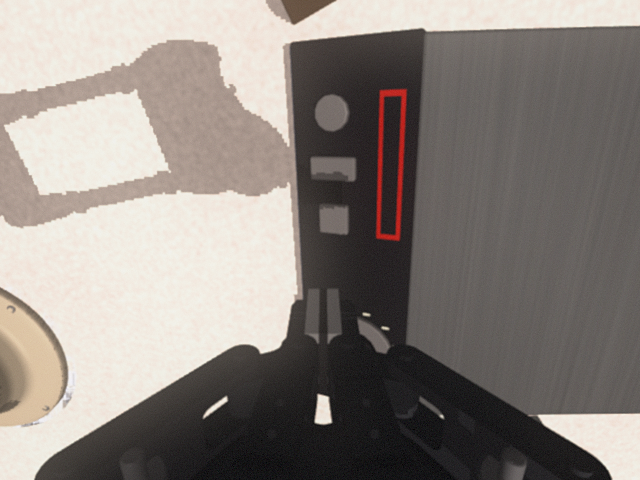

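Run:
```python
from rims import *
a=dict(np.load('w27.npz'));b=dict(np.load('w28.npz'));c=dict(np.load('w22.npz'));d=dict(np.load('w9.npz'))
P=dict(sq=((327.5,182.5),(334,219),(136.5,205.5),(447.5,204.5)),ob=((327,140),(333,169.5),(127.5,167),(486,208.5)),rd=((325,95),(332,112.5),(120,127),(524.5,212)))
for n,p in P.items():
    print(n,[onplane(k,q,.067)[:2].round(4) for k,q in zip((a,b,c,d),p)])
    X,r=tri([a,b],p[:2]);Y,s=tri([a,b,c,d],p);Z,_=tri([b,d],(p[1],p[3]));print(X.round(4),np.round(r,4),Y.round(4),np.round(s,4),Z.round(4))
A=onplane(b,(425,30),.083);B=onplane(b,(408,345),.083);print(A,B)
A=onplane(a,(396,31),.083);B=onplane(a,(387,345),.083);print(A,B)
cv2.imwrite('pics/w28z.png',cv2.resize(b['image'][85:245,290:420],(487,600),interpolation=cv2.INTER_CUBIC))
```

```text
sq [array([0.4284, 0.1924]), array([0.4285, 0.1925]), array([0.4297, 0.1924]), array([0.4282, 0.1931])]
[0.4285 0.1924 0.0667] [0.0001 0.0001] [0.4286 0.1925 0.0666] [0.0003 0.0002 0.0008 0.0008] [0.4283 0.1928 0.0678]
ob [array([0.428 , 0.2328]), array([0.4275, 0.2316]), array([0.4276, 0.2331]), array([0.4272, 0.2328])]
[0.4278 0.2337 0.0796] [0.0003 0.0003] [0.4276 0.2326 0.0672] [0.0004 0.0009 0.0005 0.0004] [0.4272 0.232  0.0686]
rd [array([0.4262, 0.2723]), array([0.4266, 0.2725]), array([0.4274, 0.2724]), array([0.4257, 0.2728])]
[0.4264 0.2724 0.0682] [0.0002 0.0002] [0.4263 0.2726 0.0662] [0.0003 0.0003 0.0006 0.0008] [0.4261 0.2726 0.067 ]
[0.48486465 0.32150685 0.083     ] [0.49182239 0.08596698 0.083     ]
[0.48452027 0.32014877 0.083     ] [0.49403669 0.01551396 0.083     ]
```

View pics/w28z.png

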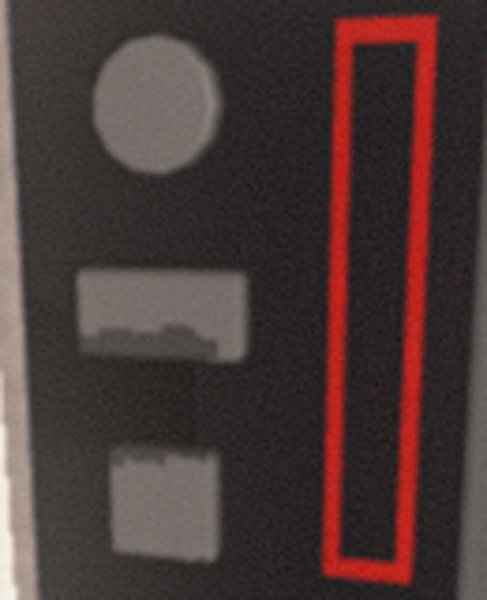

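```bash
python3 go.py .4255 .1926 .082 90; python3 -m handwheel '{"grip":[0,0,0,0,0,0,0,0],"slide":[[0.15,0.05,0.5],[0.15,0.1,1.5],[0.15,0.1,2.5],[0.15,0.1,3.3],[0.15,0.1,3.9],[0.15,0.1,4.2],[0.15,0.1,4.4],[0.15,0.1,4.4]],"turn":[0,0,0,0,0,0,0,0]}' 40;  python3 go.py .4255 .1926 .082 90
```

```text
t41.6 tcp [0.4208 0.1887 0.1924] yaw 89.73 tiltz [-0.0282 -0.0055] F [ 0.73 -0.18  0.43] M [-0.035  0.037 -0.048] g 0.001 q6 0.27
slide [0.18 0.31 4.41] turn -0.05
time: 42.4
tcp_pos: [0.4201, 0.1919, 0.0819]
ee_rot: [[0.005, 1.0, -0.029], [1.0, -0.005, -0.006], [-0.006, -0.029, -1.0]]
contact_force: [-0.3, 0.3, -1.1]
grip_width: -0.002
t42.4 tcp [0.4201 0.1919 0.0819] yaw 89.73 tiltz [-0.0289 -0.0057] F [-0.27  0.31 -1.14] M [-0.022 -0.027 -0.007] g -0.002 q6 0.28
slide [ 0.03  0.22 -0.01] turn -0.05
```

```bash
python3 -m handwheel '{"grip":[0,0,0,0,0,0,0,0],"slide":[[0.03,0.12,0.1],[0.03,0.16,0.2],[0.03,0.2,0.3],[0.03,0.24,0.4],[0.03,0.27,0.5],[0.03,0.31,0.6],[0.03,0.35,0.7],[0.03,0.35,0.7]],"turn":[0,0,0,0,0,0,0,0]}' 40;  python3 go.py
```

```text
time: 43.2
tcp_pos: [0.4282, 0.1927, 0.0664]
ee_rot: [[0.005, 1.0, -0.029], [1.0, -0.005, -0.005], [-0.005, -0.029, -1.0]]
contact_force: [-5.1, -0.5, 21.3]
grip_width: 0.004
t43.2 tcp [0.4282 0.1927 0.0664] yaw 89.72 tiltz [-0.029  -0.0053] F [-5.07 -0.53 21.34] M [-0.148  0.891 -0.009] g 0.004 q6 0.28
```

```bash
python3 - <<'E'
from h import *
w=cam('wrist');i=w['image']
cv2.imwrite('pics/w29.png',cv2.resize(i[120:380,220:440],(508,600),interpolation=cv2.INTER_CUBIC))
w=cam('scene');cv2.imwrite('pics/s29.png',cv2.resize(w['image'][180:260,270:370],(750,600),interpolation=cv2.INTER_CUBIC))
E
python3 go.py
```

```text
t43.3 tcp [0.4282 0.1926 0.0664] yaw 89.72 tiltz [-0.0285 -0.0052] F [-5.66 -0.46 20.8 ] M [-0.17   0.829  0.016] g 0.002 q6 0.28
```

View pics/w29.png

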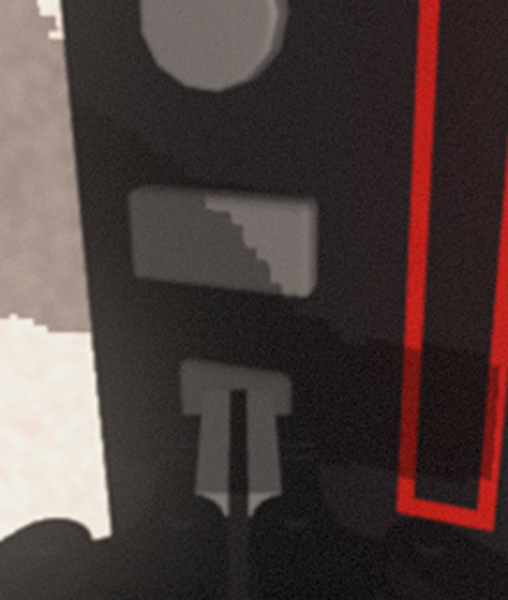

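View pics/s29.png

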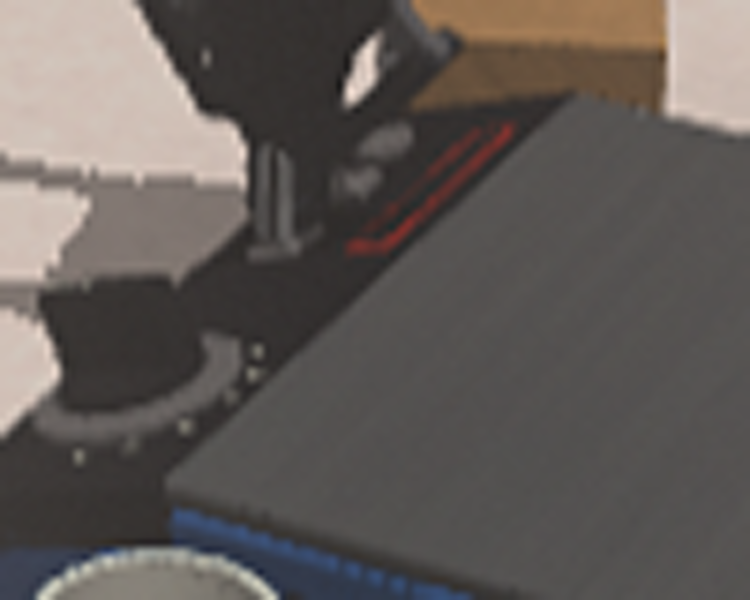

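The fingertips are at about (240,395) in the wrist crop. They sit wholly on the square key and don't touch its neighbours, and 21 N is well above the spring's 4 N, so the key is fully down. I'll lift off and go to the timer key.

```bash
python3 go.py .4226 .2327 .082 90; python3 -m handwheel '{"grip":[0,0,0,0,0,0,0,0],"slide":[[0,-0.2,-0.6],[0,-0.3,-1],[0.5,-0.3,-1],[1,-0.25,-1],[1.6,-0.22,-1],[1.6,-0.22,-0.8],[1.6,-0.22,-0.6],[1.6,-0.22,-0.6]],"turn":[0,0,0,0,0,0,0,0]}' 40;  python3 go.py .4226 .2327 .082 90
```

```text
t43.3 tcp [0.4282 0.1926 0.0664] yaw 89.72 tiltz [-0.0285 -0.0052] F [-5.66 -0.46 20.8 ] M [-0.17   0.829  0.016] g 0.002 q6 0.28
slide [ 1.6  -0.25 -0.63] turn -0.05
time: 44.1
tcp_pos: [0.4221, 0.2324, 0.0799]
ee_rot: [[0.004, 0.999, -0.032], [1.0, -0.004, -0.007], [-0.007, -0.032, -0.999]]
contact_force: [-1.8, -0.1, -0.5]
grip_width: -0.004
t44.1 tcp [0.4221 0.2324 0.0799] yaw 89.76 tiltz [-0.0316 -0.0067] F [-1.76 -0.11 -0.51] M [-0.038 -0.003  0.007] g -0.004 q6 0.36
slide [ 0.01  0.02 -0.08] turn -0.04
```

```bash
python3 -m handwheel '{"grip":[0,0,0,0,0,0,0,0],"slide":[[0,0.04,0.1],[0,0.08,0.2],[0,0.12,0.3],[0,0.16,0.4],[0,0.2,0.5],[0,0.23,0.6],[0,0.24,0.63],[0,0.24,0.63]],"turn":[0,0,0,0,0,0,0,0]}' 40;  python3 go.py .4216 .2726 .081 90
python3 - <<'E'
from h import *
w=cam('wrist');i=w['image']
cv2.imwrite('pics/w30.png',cv2.resize(i[120:380,220:440],(508,600),interpolation=cv2.INTER_CUBIC))
E
```

```text
time: 44.9
tcp_pos: [0.4272, 0.2321, 0.0664]
ee_rot: [[0.004, 0.999, -0.032], [1.0, -0.004, -0.007], [-0.007, -0.032, -0.999]]
contact_force: [-6.5, -2.4, 21.1]
grip_width: 0.002
t44.9 tcp [0.4272 0.2321 0.0664] yaw 89.76 tiltz [-0.0318 -0.0067] F [-6.5  -2.36 21.09] M [-0.362  0.951  0.03 ] g 0.002 q6 0.35
slide [ 1.61 -0.25 -0.59] turn -0.04
```

View pics/w30.png

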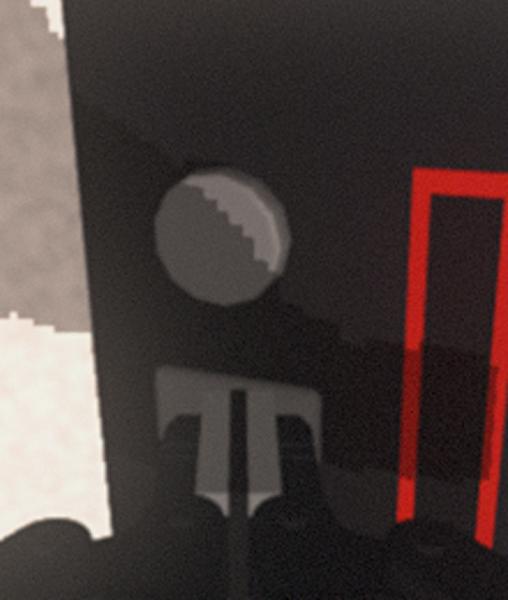

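The tips are on the oblong key at about (240,395), with the round key still untouched at (222,237). At 21 N the timer key is fully down. Standby key next.

```bash
python3 -m handwheel '{"grip":[0,0,0,0,0,0,0,0],"slide":[[0,-0.2,-0.6],[0,-0.3,-1],[0.5,-0.3,-1],[1,-0.25,-1],[1.6,-0.22,-1],[1.6,-0.22,-0.8],[1.6,-0.22,-0.6],[1.6,-0.22,-0.6]],"turn":[0,0,0,0,0,0,0,0]}' 40;  python3 go.py .4216 .2726 .081 90
```

```text
time: 45.75
tcp_pos: [0.4212, 0.2717, 0.0798]
ee_rot: [[0.004, 0.999, -0.035], [1.0, -0.004, -0.008], [-0.009, -0.035, -0.999]]
contact_force: [-1.1, 0.3, 0.3]
grip_width: -0.006
t45.8 tcp [0.4212 0.2717 0.0798] yaw 89.79 tiltz [-0.0347 -0.0084] F [-1.12  0.27  0.27] M [-0.001 -0.016 -0.06 ] g -0.006 q6 0.43
slide [ 0.03  0.02 -0.05] turn -0.04
```

```bash
python3 -m handwheel '{"grip":[0,0,0,0,0,0,0,0],"slide":[[0,0.04,0.1],[0,0.08,0.2],[0,0.12,0.3],[0,0.16,0.4],[0,0.2,0.5],[0,0.23,0.6],[0,0.24,0.64],[0,0.24,0.64]],"turn":[0,0,0,0,0,0,0,0]}' 40;  python3 go.py
python3 - <<'E'
from h import *
w=cam('wrist');i=w['image']
cv2.imwrite('pics/w31.png',cv2.resize(i[120:380,220:440],(508,600),interpolation=cv2.INTER_CUBIC))
E
```

```text
time: 46.55
tcp_pos: [0.4262, 0.2715, 0.0663]
ee_rot: [[0.004, 0.999, -0.035], [1.0, -0.004, -0.008], [-0.008, -0.035, -0.999]]
contact_force: [-5.8, -2.4, 22.1]
grip_width: -0.0
t46.5 tcp [0.4262 0.2715 0.0663] yaw 89.79 tiltz [-0.0348 -0.0082] F [-5.81 -2.4  22.13] M [-0.453  1.037  0.035] g -0.000 q6 0.42
```

View pics/w31.png

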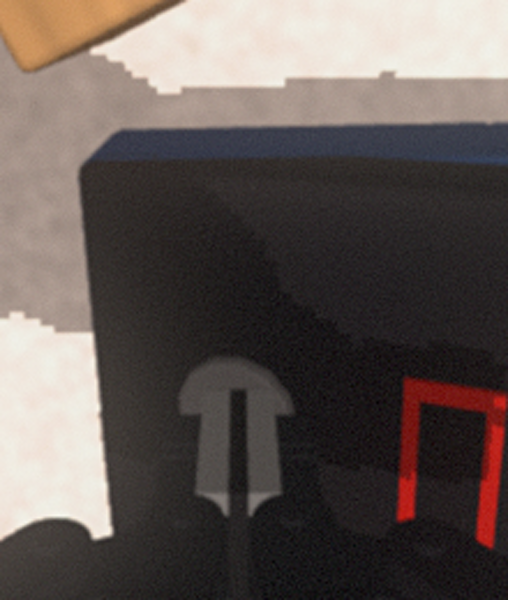

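The tips are on the round key at about (237,395) with 22 N on it, so it is fully down. I'll retreat straight up and do the final check.

```bash
python3 -m handwheel '{"grip":[0,0,0,0,0,0,0,0],"slide":[[0,-0.2,-0.6],[0,-0.3,-1.5],[0,-0.3,-3],[0,-0.3,-4.5],[-1,-0.3,-6],[-1.5,-0.3,-7],[-1.5,-0.3,-7],[-1.5,-0.3,-7]],"turn":[0,0,0,0,0,0,0,0]}' 40; python3 go.py
python3 - <<'E'
from h import *
w=cam('wrist');cv2.imwrite('pics/w32.png',w['image'])
w=cam('scene');cv2.imwrite('pics/s32.png',cv2.resize(w['image'][150:370,220:440],(600,600),interpolation=cv2.INTER_CUBIC))
E
```

```text
time: 47.4
tcp_pos: [0.4247, 0.2354, 0.2418]
ee_rot: [[0.004, 0.999, -0.034], [1.0, -0.005, -0.007], [-0.008, -0.034, -0.999]]
contact_force: [-0.3, 0.5, -0.4]
grip_width: -0.002
t47.4 tcp [0.4247 0.2354 0.2418] yaw 89.75 tiltz [-0.0338 -0.0075] F [-0.31  0.53 -0.43] M [ 0.035  0.015 -0.056] g -0.002 q6 0.36
```

View pics/w32.png

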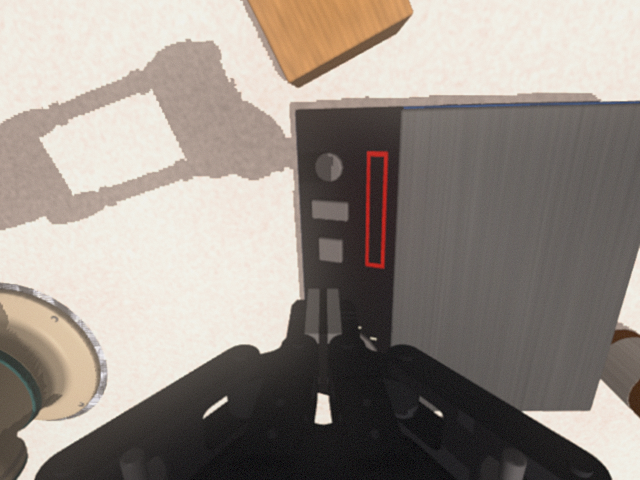

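View pics/s32.png

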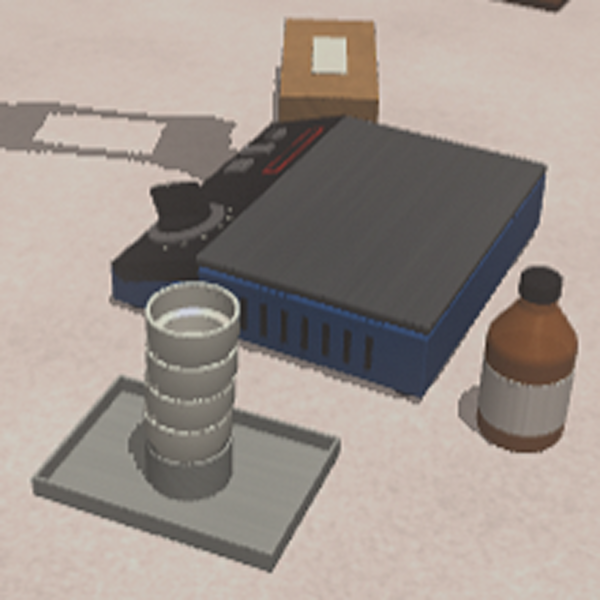

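Run:
```python
from bench import robot
print(robot.job_done(), robot.sense()['time'])
```

```text
the job is handed in; nothing more can be done
the job is handed in; nothing more can be done
```

The job is handed in at about 47.5 s of the 208 s allowed; no verdict came back.

**What I did**
- **Knob:** I turned the thermostat anticlockwise until it met its end stop, where it resisted with about 1 N m (it normally turns with about 0.04).
- **Beakers:** There were three on the plate. I nested them one by one in the beaker in the tray's holder.
- **Keys:** With the plate clear, I pressed the heating, timer and standby keys in that order, with 21–22 N on each against a 4 N spring.

**Last checks**
- **Stack:** Each beaker met its seat within 1 mm of the expected height. In the scene picture the four collars are evenly spaced and upright.
- **Plate and other objects:** The plate is clear and the keys look released. The bottle and glove box were not touched. The jar is outside the last pictures, but I never went near it.
- **Knob angle:** After release, the wrist camera showed the bar within about 1–2 degrees of the zero position. That is as close as I could measure; the mark alone read 2.3 degrees off, on the far side of zero.

**What disagreed or failed**
- **Top camera:** Its positions differed from the wrist camera's by about 5 mm in x, so I used wrist views for every measurement I acted on.
- **Rim fits:** Some automatic fits failed against the bright tray, and I read those rim positions off the picture by hand.
- **Tool tilt:** The tool slowly tilted to about 2 degrees, with no visible effect on the grasps or the stack.

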